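Wipe the cassette tray and load the pump cassettes the right way round

ROBOT

A 6-joint arm with a two-finger parallel gripper is mounted at the origin on a cart in front of the work surface, level with it; the furniture and walls round the work are solid. World frame = base frame: x ahead of the robot, y to its left, z up, the work surface at z = 0. Lengths are in mm, angles in rad, forces in N, time in s.
With the tool pointing down it reaches from about 250 to 800 mm from the base axis. Payload 3.9 kg.
Tool frame: the origin (TCP) lies midway between the tips of the shut fingers; the grasp point (between the pads) lies 19 mm behind it; z points along the fingers, y is the line along which they close (so a half turn about z gives the same grasp; the last joint's range is limited). The gripper opens to 85 mm and grips with 20 to 120 N. Pads are 22 mm wide; open, the fingers measure 114 mm over their backs; the gripper's body (76 mm by 85 mm) begins 54 mm behind the grasp point. The pads swing forward as they close: fully open they stand 13 mm farther back than shut.
Start: joints at [-1.332, 0.26, -0.138, 1.173, 0, 1.571], TCP at [124.178, -510.093, 231.304] pointing down, gripper open.
Joint ranges: [-2.78, 2.78], [-0.83, 1.72], [-1.28, 1.37], [-1.9, 2.12], [-1.57, 1.48], [-3.14, 3.14]. Speed limits (rad/s): [2.57, 2.57, 3.14, 3.14, 3.14, 3.14].

INTERFACE

Orientations are given as a 3x3 rotation matrix whose columns are the frame's x, y, z axes.
In Python, from station import sense, get_image, job_done, silhouettes, pinpoint gives the robot as it stands.
- The arm moves only by the shell command python3 -m jog 'ROWS' [FORCE]. ROWS is JSON, a list of rows, each an object of numbers: "tx", "ty", "tz": the shift along the tool's x, y, z in m; "wx", "wy", "wz": the turn, a rotation vector about the tool's x, y, z in rad; "grip": the opening in per cent of the stroke, from 0 (shut) to 100 (fully open). In form: [{"tx": .., "ty": .., "tz": .., "wx": .., "wy": .., "wz": .., "grip": ..}, ...]. A call has 1 to 10 rows; each row shifts and turns the commanded pose from where the row before left it, along the tool's axes as they then stand; what a row does not reach is not made up. A row lasts 1/10 s, in which the tool goes at most 50 mm and 8.59 degrees, less where a joint would pass 70% of its speed; a pose out of reach is approached as far as the arm can. A call with a gripper value outside its range is refused whole. The fingers move at their own pace and stop on an object; FORCE is the grip in N (left out, the last holds). Time passes only in rows, so rows that do not move let the fingers close. It gives the time, the measured TCP pose, the force, the opening and the grip force at its end, in the units of the state.
- sense(): the state, without advancing time (a new reading comes with each control period).
- get_image(name): name is "scene" or "side" or "wrist"; returns a dict with "image" (480x640x3 uint8, blue, green, red), "fx", "fy", "cx", "cy" (pixels), "R" (3x3) and "t" (3): a world point X has camera coordinates R X + t; the wrist camera has in their place "mount" (4x4, takes a point from camera to tool coordinates, whose origin is the TCP and whose axes are the flange's). Camera axes: x right, y down, z forward; pixel columns grow to the right and rows downward; lengths in mm; the calibration is good to about 2 mm. The wrist camera is an equidistant fisheye: a pixel r from the principal point sees the ray r / f radians off the axis. A picture is of the moment at which its call begins: read the wrist's pose just before it. There is no depth.
- job_done(): hands the job in; it is judged then, once.
Trained networks look in the newest picture that a camera, given by its name, has taken for a name from the list of things; names that differ only in an ending like _2 or _b are one class to them, and where a whole thing is asked for, a point or a joint stands for the part that bears it (a point fixed in the world has none). Each returns a list of dicts, best first, with "confidence" (0 to 1); they miss things now and then, are a little off and sometimes report something else, mostly with a low value. They report only what shows in the picture. A call takes as long as a camera call.
- silhouettes(camera, target): "mask" (480x640 bool, what is visible of it) and "xy" ([column, row] in pixels, amid what is visible of it).
- pinpoint(camera, target): "xy" ([column, row] in pixels: a listed point, or the origin of a listed thing).
The state is a dict: "time": time; "joint_positions": joint angles; "qd": joint speeds; "joint_torque": joint torques, N m; "tool_pos": TCP position; "tcp_rot": TCP orientation; "wrist_force": force on the tool from outside, world axes, zero at the start; "torque": the same for the moment, N m; "grip_width": finger opening in mm; "gripper_force": force on a finger pad.
Only numpy, scipy, OpenCV 4.12 (cv2) and the standard library are available. Lean on these libraries where they do the work, as an engineer would, in place of code of your own. Each camera call takes 0.05 s, during which the arm holds its last target. There are 200 camera calls.

TASK

Hold the scraper block and wipe all the loose chips along the tray's plate into the trough at its open end, keeping your fingers off the chips, then put the scraper back down on the table. Then lay every cassette on the cleared plate, side by side between the lips and square to the tray, flat back down and rib up, all with the tab pointing to the back (away from the robot) over the back lip; those standing on edge must be turned onto their flat backs. Leave the other things on the table alone.

Things in the scene. Friction and masses are not known exactly. Their poses are not given: they have to be found in the camera images.
- tray: fixed aluminium tray, 321 (y) x 114 mm (x). Origin at table height under the centre of its raised plate; x to its back (away from robot), y to its trough end (robot's left). Plate top at z 32 mm, x -53..53, y -125..125 mm; 4 mm thick lips at front, back and -y end, tops at z 43 mm; +y end open to the trough
- tray_plate (a point): centre of the plate's top surface (tray frame 0, 0, 32 mm)
- tray_lip (a point): middle of the top of the tray's back lip (tray frame 55, 0, 43 mm)
- tray_trough (a point): centre of the floor of the chip trough (tray frame 0, 156, 8 mm): it spans y 125..188 mm and x -53..53 mm, floor at z 8 mm, walls up to z 43 mm, open to the plate's edge at y 125 mm
- scraper_mid (a point): grey loose scraper block, 150 g: foot 94 (x) x 30 (y) x 18 mm high with a rubber edge below, upright grip 60 (x) x 18 (y) mm on top of the foot, from 18 to 56 mm above its underside. Point at its centre, 28 mm above the underside; z up as it stands. Starts standing on the table, any yaw
- cassette_1_mid (a point): grey plastic cassette (may be absent), 120 g: block 90 (x) x 48 (y) x 22 mm (z), flat back at z -11; grip rib 54 (x) x 12 (y) mm on its face, z 11 to 33; tab 20 wide (y), 8 thick, at the +x end, x 45..60, top level with the face. Point at the block's centre. Starts lying on its flat back, rib up, any yaw
- cassette_2_mid (a point): grey plastic cassette (may be absent), 120 g: block 90 (x) x 48 (y) x 22 mm (z), flat back at z -11; grip rib 54 (x) x 12 (y) mm on its face, z 11 to 33; tab 20 wide (y), 8 thick, at the +x end, x 45..60, top level with the face. Point at the block's centre. Starts on a long edge, rib sideways, 48 mm high; push its top from the rib side (rising along the arc) and it tips onto its back, any yaw
- cassette_3_mid (a point): grey plastic cassette (may be absent), 120 g: block 90 (x) x 48 (y) x 22 mm (z), flat back at z -11; grip rib 54 (x) x 12 (y) mm on its face, z 11 to 33; tab 20 wide (y), 8 thick, at the +x end, x 45..60, top level with the face. Point at the block's centre. Starts lying on its flat back, rib up, any yaw
- cassette_4_mid (a point): grey plastic cassette (may be absent), 120 g: block 90 (x) x 48 (y) x 22 mm (z), flat back at z -11; grip rib 54 (x) x 12 (y) mm on its face, z 11 to 33; tab 20 wide (y), 8 thick, at the +x end, x 45..60, top level with the face. Point at the block's centre. Starts on a long edge, rib sideways, 48 mm high; push its top from the rib side (rising along the arc) and it tips onto its back, any yaw
- chip_1_mid (a point): loose black plastic moulding chip (may be absent), 22 x 15 x 9 mm, 12 g; point at its centre; starts on the tray's plate
- chip_2_mid (a point): loose black plastic moulding chip (may be absent), 22 x 15 x 9 mm, 12 g; point at its centre; starts on the tray's plate
- chip_3_mid (a point): loose black plastic moulding chip (may be absent), 22 x 15 x 9 mm, 12 g; point at its centre; starts on the tray's plate
- chip_4_mid (a point): loose black plastic moulding chip (may be absent), 22 x 15 x 9 mm, 12 g; point at its centre; starts on the tray's plate
- chip_5_mid (a point): loose black plastic moulding chip (may be absent), 22 x 15 x 9 mm, 12 g; point at its centre; starts on the tray's plate
- petri: covered petri dish, 61 mm across, 16 mm high; a bystander, origin at the centre of its underside
- kitchen_timer: kitchen timer, 52 x 66 x 17 mm; a bystander, origin at the centre of its underside
- tape_roll: roll of tape lying flat, 100 mm across, 25 mm high; a bystander, origin at the centre of its underside
- beaker: plastic beaker, 71 mm across, 78 mm high; a bystander, origin at the centre of its underside

How it is judged:
By the outcome, as a careful person would: the job done as asked, in the order asked, and still so for the second after the job is handed in, with the robot touching nothing.
Of cassette_1, cassette_2, cassette_3, cassette_4 only 3 to 4 are there at a start; the rules pass over those that are not, and their reading is None.
Of chip_1, chip_2, chip_3, chip_4, chip_5 only 3 to 5 are there at a start; the rules pass over those that are not, and their reading is None.
At some moment in a run one of cassette_1, cassette_3, scraper may be knocked a few centimetres aside while the robot is not near it.
It also fails if it takes over 208 s, if anything falls off the work surface, if the arm or the gripper's body presses on something with over 40 N, if the wrist force passes 120 N, or if a joint passes its speed limit or range.

## Working session

There is one attempt and no reset: what is moved stays moved. The work goes in short steps, Python scripts to look and compute and a shell command to move; the robot and the scene stay as the last step left them, time stands still between calls to the robot, and variables do not carry over. Pictures are saved under pics/ and viewed, at most 14 in all, crops included, and the job is handed in when it is done.

```bash
ls; mkdir -p pics; python3 - <<'E'
from station import *
import cv2
s=sense();print({k:s[k] for k in s})
for n in("scene","side"):
    g=get_image(n);cv2.imwrite(f"pics/{n}0.png",g["image"]);print(n,g["fx"],g["cx"],g["cy"],g["R"],g["t"])
    for o in("tray","tray_plate","tray_lip","tray_trough","scraper_mid","cassette_1_mid","chip_1_mid","petri","kitchen_timer","tape_roll","beaker"):
        print(o,[(p["xy"],round(p["confidence"],2)) for p in pinpoint(n,o)])
print(sense()["time"])
E
```

```text
pics
{'time': 0.0, 'joint_positions': array([-1.33198495e+00,  2.60685063e-01, -1.39332472e-01,  1.17269164e+00,
        2.15161850e-06,  1.57079295e+00]), 'qd': array([ 4.43591578e-05,  1.51517808e-04, -9.61208118e-04, -1.29386724e-03,
        4.68866285e-04, -5.16533844e-04]), 'joint_torque': array([-7.22316508e-05, -4.05678856e+01,  2.53923100e+01,  1.86140573e-02,
        3.74247475e-05,  1.28654698e-06]), 'tool_pos': array([ 124.03291026, -509.4619027 ,  230.47818742]), 'tcp_rot': array([[ 9.71619029e-01,  2.36550756e-01, -4.50390226e-04],
       [ 2.36551185e-01, -9.71617250e-01,  1.85907245e-03],
       [ 2.15808148e-06, -1.91285051e-03, -9.99998170e-01]]), 'wrist_force': array([-0.30961625, -0.22007062,  0.29886336]), 'torque': array([-0.03186153, -0.02398384,  0.01171592]), 'gripper_force': 0.0, 'grip_width': 85.15169739947504}
scene 524.7840499782636 312.3961218269848 246.66109476420255 [[ 0.8346674  -0.55026461 -0.02322054]
 [-0.31437131 -0.44138746 -0.840445  ]
 [ 0.45221788  0.70879191 -0.54139913]] [-527.37200298  179.45513863 1261.99370062]
tray [([230.0, 225.5], 0.78)
[... 392 characters left out ...]
88486287 236.56355921084509 [[-0.98078102 -0.19449347 -0.0155204 ]
 [-0.06992818  0.42466052 -0.90264804]
 [ 0.18215005 -0.88421475 -0.43009955]] [ 540.45822885  136.80636837 1540.42209382]
tray [([331.3, 317.6], 0.89), ([258.9, 274.0], 0.5)]
tray_plate [([333.0, 308.1], 0.68)]
tray_lip [([310.5, 303.3], 0.82)]
tray_trough []
scraper_mid [([319.3, 228.4], 0.85), ([334.3, 219.1], 0.36)]
cassette_1_mid [([367.6, 234.5], 0.71)]
chip_1_mid [([327.4, 299.8], 0.67), ([327.0, 292.9], 0.46)]
petri [([334.2, 219.0], 0.6), ([265.8, 239.5], 0.38)]
kitchen_timer [([400.4, 202.0], 0.47)]
tape_roll [([396.2, 201.7], 0.74), ([255.8, 271.0], 0.65)]
beaker [([266.7, 241.6], 0.62), ([331.4, 306.2], 0.22)]
1.2
```

View pics/scene0.png

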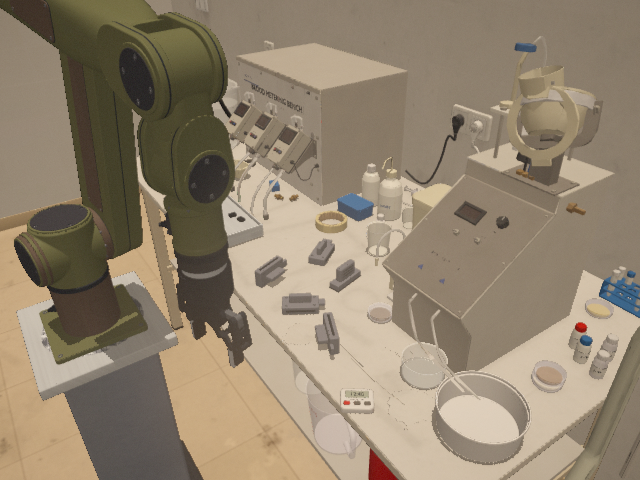

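View pics/side0.png

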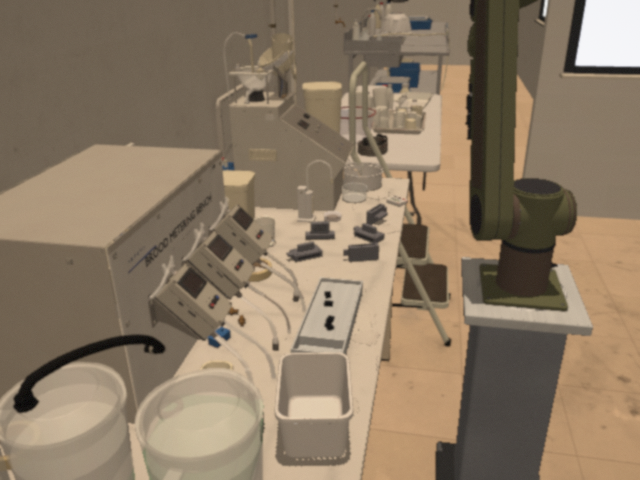

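```bash
cat > h.py <<'E'
import numpy as np, cv2
from station import *
def ray(g,xy,s=None):
    x=(xy[0]-g["cx"])/g["fx"]; y=(xy[1]-g["cy"])/g["fy"]
    if "mount" in g:
        th=np.hypot(x,y); k=np.sin(th)/th if th>1e-9 else 1
        M=np.array(g["mount"]); T=np.array(s["tcp_rot"])
        d=T@(M[:3,:3]@np.array([x*k,y*k,np.cos(th)])); o=np.array(s["tool_pos"])+T@M[:3,3]
    else:
        R=np.array(g["R"]); o=-R.T@np.array(g["t"]); d=R.T@np.array([x,y,1])
    return o,d
def onz(g,xy,z,s=None):
    o,d=ray(g,xy,s); return o+d*(z-o[2])/d[2]
def proj(g,X,s=None):
    if "mount" in g:
        M=np.array(g["mount"]); p=np.array(s["tcp_rot"]).T@(np.array(X)-s["tool_pos"]); p=M[:3,:3].T@(p-M[:3,3])
        r=np.hypot(p[0],p[1]); th=np.arctan2(r,p[2]); return np.array([g["cx"]+g["fx"]*th*p[0]/r,g["cy"]+g["fy"]*th*p[1]/r])
    p=np.array(g["R"])@X+np.array(g["t"]); return np.array([g["cx"]+g["fx"]*p[0]/p[2],g["cy"]+g["fy"]*p[1]/p[2]])
def look(fn=None):
    s=sense(); g=get_image("wrist")
    if fn: cv2.imwrite("pics/"+fn,g["image"])
    return s,g
def go(x,y,z,yaw=None):
    """deltas in tool axes to reach world x,y,z (mm); yaw = world angle of tool y axis, deg (mod 180)"""
    s=sense(); R=np.array(s["tcp_rot"]); d=R.T@(np.array([x,y,z])-s["tool_pos"])/1000
    a=np.degrees(np.arctan2(R[1,1],R[0,1])); out="t "+str(d.round(4))
    if yaw is not None:
        w=(yaw-a+90)%180-90; out+=f" wz {-np.radians(w):.3f} (now {a:.1f})"
    # tilt to make z down
    ax=np.cross(R[:,2],[0,0,-1]); out+=" tilt"+str((R.T@ax).round(3))+" j6 %.2f"%s["joint_positions"][5]
    print(out)
E
python3 - <<'E'
from h import *
s,g=look("w0.png")
print(g["fx"],g["cx"],g["cy"],g["mount"])
g=get_image("scene")
for n,p,z in(("c268",(268,271),24),("c321",(321,251),11),("scr",(346,275),28),("c303",(301,303),11),("c330",(330,333),24),("petri",(379,315),0),("timer",(356.6,403),0),("tape",(334,226),0),("beaker",(373,250),0),("lip",(243,205),43),("plate",(225.6,213),32)):
    print(n,onz(g,p,z).round())
g=get_image("side")
for n,p,z in(("lip",(310.5,303.3),43),("plate",(333,308),32),("scr",(319,228),28),("chip",(327.4,299.8),37),("chip",(327.,292.),37),("chip",(330,320),37),("c",(367.6,250),24),("c",(305,252),11),("corner",(320,280),43),("corner",(362,281),43),("corner",(295,351),43),("corner",(349,353),43)): print(n,onz(g,p,z).round())
E
```

```text
371.64829954431775 325.8857561235024 236.7117292039363 [[ 3.55535925e-04 -9.54227427e-01 -2.99081748e-01  7.56965061e+01]
 [ 9.99999700e-01  1.33652111e-04  7.62337754e-04  2.87512629e-02]
 [-6.87470686e-04 -2.99081929e-01  9.54227188e-01 -1.42253922e+02]
 [ 0.00000000e+00  0.00000000e+00  0.00000000e+00  1.00000000e+00]]
c268 [432. -92.  24.]
c321 [610. -77.  11.]
scr [ 585. -229.   28.]
c303 [ 440. -240.   11.]
c330 [ 428. -381.   24.]
petri [ 576. -375.    0.]
timer [ 370. -556.    0.]
tape [731.  30.   0.]
beaker [ 744. -145.    0.]
lip [532. 243.  43.]
plate [472. 247.  32.]
lip [523. 240.  43.]
plate [468. 235.  32.]
scr [ 595. -229.   28.]
chip [487. 208.  37.]
chip [495. 171.  37.]
chip [465. 295.  37.]
c [ 424. -107.   24.]
c [610. -89.  11.]
corner [522. 124.  43.]
corner [413. 111.  43.]
corner [516. 433.  43.]
corner [401. 420.  43.]
```

View pics/w0.png

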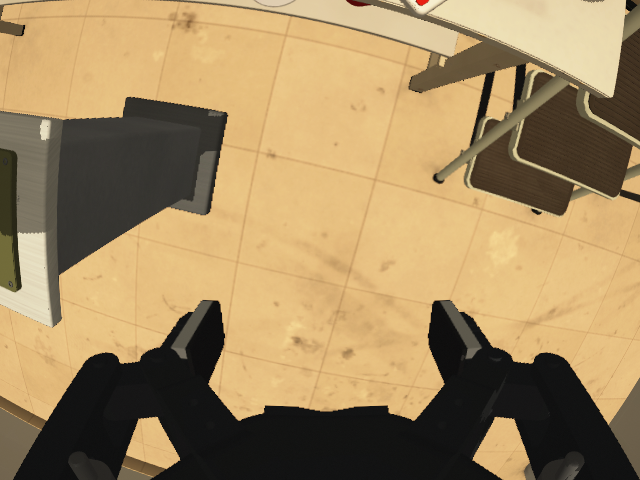

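```bash
python3 -m jog '[{"tx":0.038,"ty":-0.019,"tz":-0.019},{"tx":0.038,"ty":-0.019,"tz":-0.019},{"tx":0.038,"ty":-0.019,"tz":-0.019},{"tx":0.038,"ty":-0.019,"tz":-0.019},{"tx":0.038,"ty":-0.019,"tz":-0.019},{"tx":0.038,"ty":-0.019,"tz":-0.019},{"tx":0.038,"ty":-0.019,"tz":-0.019},{"tx":0.038,"ty":-0.019,"tz":-0.019},{"tx":0.038,"ty":-0.019,"tz":-0.019},{"tx":0.038,"ty":-0.019,"tz":-0.019}]' 60
python3 -m jog '[{"wz":0.12},{"wz":0.12},{}]'
python3 - <<'E'
from h import *
s,g=look("w1.png")
print(s["tool_pos"],s["tcp_rot"],s["joint_positions"])
for o in("scraper_mid","cassette_1_mid"):
    for p in pinpoint("wrist",o): print(o,p["xy"],p["confidence"],onz(g,p["xy"],28 if o[0]=="s" else 15,s).round())
E
```

```text
[ 124.16297005 -510.10632491  231.29602919] [[ 9.71624074e-01  2.36530458e-01 -3.16701126e-05]
 [ 2.36530457e-01 -9.71624074e-01 -3.24493010e-05]
 [-3.84466918e-05  2.40375758e-05 -9.99999999e-01]] [-1.33200983e+00  2.59998375e-01 -1.38124096e-01  1.17264982e+00
 -3.84465255e-05  1.57078941e+00]invalid input at $[0]: expected keys tx, ty, tz, wx, wy, wz, grip
invalid input at $[0]: expected keys tx, ty, tz, wx, wy, wz, grip
```

View pics/w1.png

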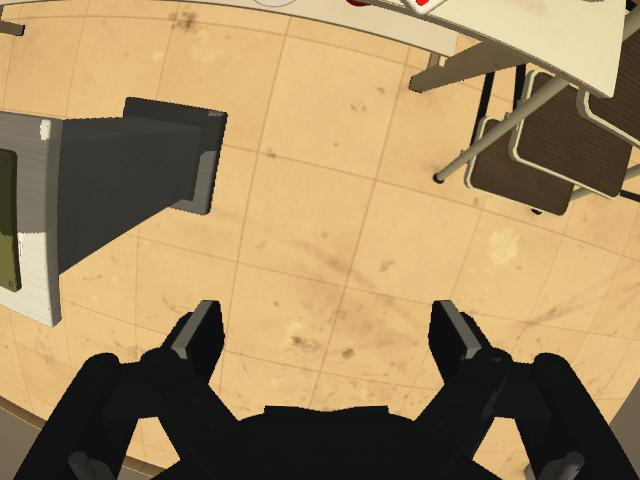

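```bash
python3 -m jog '[{"tx":0.038,"ty":-0.019,"tz":-0.019,"wx":0,"wy":0,"wz":0,"grip":100},{"tx":0.038,"ty":-0.019,"tz":-0.019,"wx":0,"wy":0,"wz":0,"grip":100},{"tx":0.038,"ty":-0.019,"tz":-0.019,"wx":0,"wy":0,"wz":0,"grip":100},{"tx":0.038,"ty":-0.019,"tz":-0.019,"wx":0,"wy":0,"wz":0,"grip":100},{"tx":0.038,"ty":-0.019,"tz":-0.019,"wx":0,"wy":0,"wz":0,"grip":100},{"tx":0.038,"ty":-0.019,"tz":-0.019,"wx":0,"wy":0,"wz":0,"grip":100},{"tx":0.038,"ty":-0.019,"tz":-0.019,"wx":0,"wy":0,"wz":0,"grip":100},{"tx":0.038,"ty":-0.019,"tz":-0.019,"wx":0,"wy":0,"wz":0,"grip":100},{"tx":0.038,"ty":-0.019,"tz":-0.019,"wx":0,"wy":0,"wz":0,"grip":100},{"tx":0.038,"ty":-0.019,"tz":-0.019,"wx":0,"wy":0,"wz":0,"grip":100}]' 60
python3 -m jog '[{"tx":0,"ty":0,"tz":0,"wx":0,"wy":0,"wz":0.12,"grip":100},{"tx":0,"ty":0,"tz":0,"wx":0,"wy":0,"wz":0.12,"grip":100},{"tx":0,"ty":0,"tz":0,"wx":0,"wy":0,"wz":0,"grip":100}]'
python3 - <<'E'
from h import *
s,g=look("w1.png")
print(s["tool_pos"],s["tcp_rot"],s["joint_positions"])
for o in("scraper_mid","cassette_1_mid"):
    for p in pinpoint("wrist",o): print(o,p["xy"],p["confidence"],onz(g,p["xy"],28 if o[0]=="s" else 15,s).round())
E
```

```text
time: 2.5
tool_pos: [449.5, -234.2, 422.3]
tcp_rot: [[0.972, 0.237, 0.001], [0.237, -0.972, -0.001], [0.0, 0.001, -1.0]]
wrist_force: [0.1, -1.4, 0.1]
grip_width: 85.4
gripper_force: 0.0
time: 2.8
tool_pos: [448.9, -235.2, 421.3]
tcp_rot: [[1.0, 0.0, 0.0], [0.0, -1.0, -0.0], [0.0, 0.0, -1.0]]
wrist_force: [-0.6, 0.4, -0.5]
grip_width: 85.5
gripper_force: 0.0
[ 448.91005343 -235.21351079  421.33803653] [[ 9.99999978e-01  1.72310085e-04  1.18385645e-04]
 [ 1.72323674e-04 -9.99999979e-01 -1.14780619e-04]
 [ 1.18365864e-04  1.14801017e-04 -9.99999986e-01]] [-4.82606366e-01  2.25808461e-01  3.06839883e-01  1.65166962e+00
 -4.67298073e-05  2.65881397e+00]
scraper_mid [311.9, 77.9] 0.74 [ 591. -216.   28.]
scraper_mid [421.1, 189.2] 0.2 [ 431. -378.   28.]
cassette_1_mid [328.5, 184.1] 0.83 [ 435. -240.   15.]
cassette_1_mid [420.4, 91.0] 0.62 [ 578. -375.   15.]
cassette_1_mid [21.0, 182.6] 0.39 [462. 351.  15.]
```

View pics/w1.png

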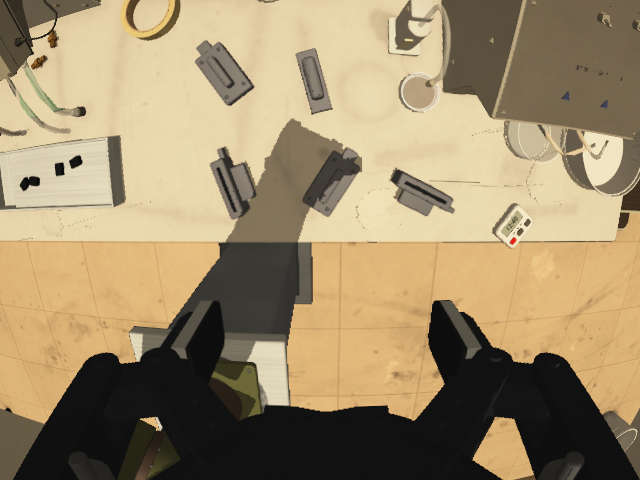

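```bash
python3 -m jog '[{"tx":0.024,"ty":-0.003,"tz":0.04,"wx":0,"wy":0,"wz":0,"grip":100},{"tx":0.024,"ty":-0.003,"tz":0.04,"wx":0,"wy":0,"wz":0,"grip":100},{"tx":0.024,"ty":-0.003,"tz":0.04,"wx":0,"wy":0,"wz":0,"grip":100},{"tx":0.024,"ty":-0.003,"tz":0.04,"wx":0,"wy":0,"wz":0,"grip":100},{"tx":0.024,"ty":-0.003,"tz":0.04,"wx":0,"wy":0,"wz":0,"grip":100},{"tx":0.024,"ty":-0.003,"tz":0.04,"wx":0,"wy":0,"wz":0,"grip":100},{"tx":0,"ty":0,"tz":0,"wx":0,"wy":0,"wz":0,"grip":100}]'
cat >> h.py <<'E'
def rect(g,mask,z,s=None):
    c=max(cv2.findContours(mask.astype(np.uint8),cv2.RETR_EXTERNAL,cv2.CHAIN_APPROX_NONE)[0],key=cv2.contourArea)[:,0]
    P=np.float32([onz(g,p,z,s)[:2] for p in c]); (c,wh,a)=cv2.minAreaRect(P)
    if wh[0]<wh[1]: a+=90; wh=wh[::-1]
    return np.round(c,1),np.round(wh,1),round((a+90)%180-90,1)   # angle of long side
E
python3 - <<'E'
from h import *
s,g=look("w2.png")
print(s["tool_pos"])
for p in pinpoint("wrist","scraper_mid"): print(p["xy"],p["confidence"],onz(g,p["xy"],28,s).round(1))
for p in silhouettes("wrist","scraper_mid"): print(p["xy"],p["confidence"],rect(g,p["mask"],18,s))
E
```

```text
time: 3.65
tool_pos: [590.8, -216.4, 174.2]
tcp_rot: [[1.0, 0.001, -0.01], [0.001, -1.0, 0.004], [-0.01, -0.004, -1.0]]
wrist_force: [-2.0, 0.4, -1.0]
grip_width: 85.1
gripper_force: 0.0
[ 590.82850344 -216.37065642  174.16424971]
[327.0, 218.8] 0.92 [ 589.9 -217.1   28. ]
[326.0, 211.7] 0.77 (array([ 591.3, -217.7]), array([95.7, 31.5]), 14.6)
```

View pics/w2.png

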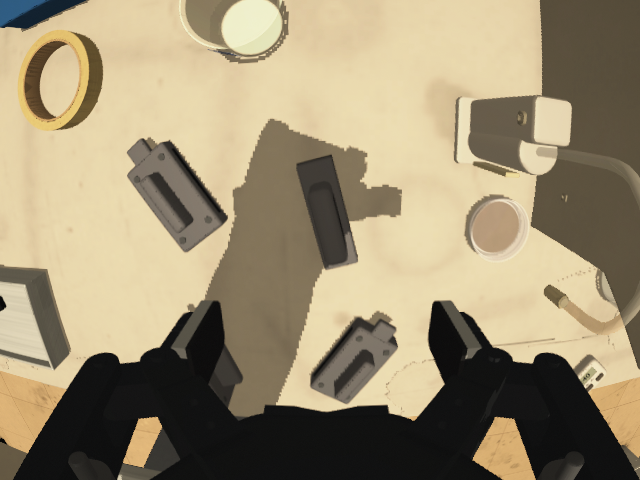

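```bash
python3 -m jog '[{"tx":0,"ty":0.001,"tz":0,"wx":0,"wy":0,"wz":-0.13,"grip":100},{"tx":0,"ty":0,"tz":0.03,"wx":0,"wy":0,"wz":-0.125,"grip":100},{"tx":0,"ty":0,"tz":0.04,"wx":0,"wy":0,"wz":0,"grip":100},{"tx":0,"ty":0,"tz":0.04,"wx":0,"wy":0,"wz":0,"grip":100},{"tx":0,"ty":0,"tz":0.03,"wx":0,"wy":0,"wz":0,"grip":100},{"tx":0,"ty":0,"tz":0.008,"wx":0,"wy":0,"wz":0,"grip":100},{"tx":0,"ty":0,"tz":0,"wx":0,"wy":0,"wz":0,"grip":100}]'; python3 -c "
from h import *
go(590.5,-217.5,24,-75.4)"
```

```text
time: 4.5
tool_pos: [592.3, -219.3, 34.4]
tcp_rot: [[0.968, 0.251, 0.0], [0.251, -0.968, -0.0], [0.0, 0.0, -1.0]]
wrist_force: [0.0, -0.6, -0.2]
grip_width: 85.1
gripper_force: 0.0
t [-0.0012 -0.0022  0.0104] wz -0.002 (now -75.5) tilt[ 0. -0. -0.] j6 2.53
```

```bash
python3 -m jog '[{"tx":-0.001,"ty":-0.002,"tz":0.010,"wx":0,"wy":0,"wz":0,"grip":100},{"tx":0,"ty":0,"tz":0,"wx":0,"wy":0,"wz":0,"grip":0},{"tx":0,"ty":0,"tz":0,"wx":0,"wy":0,"wz":0,"grip":0},{"tx":0,"ty":0,"tz":0,"wx":0,"wy":0,"wz":0,"grip":0},{"tx":0,"ty":0,"tz":0,"wx":0,"wy":0,"wz":0,"grip":0},{"tx":0,"ty":0,"tz":0,"wx":0,"wy":0,"wz":0,"grip":0},{"tx":0,"ty":0,"tz":0,"wx":0,"wy":0,"wz":0,"grip":0},{"tx":0,"ty":0,"tz":0,"wx":0,"wy":0,"wz":0,"grip":0}]' 60
```

```text
time: 5.3
tool_pos: [591.5, -217.2, 23.8]
tcp_rot: [[0.968, 0.251, 0.001], [0.251, -0.968, -0.0], [0.001, 0.001, -1.0]]
wrist_force: [0.2, 1.0, 4.5]
grip_width: 17.1
gripper_force: 59.5
```

```bash
python3 -m jog '[{"tx":0,"ty":0,"tz":-0.02,"wx":0,"wy":0,"wz":0,"grip":0},{"tx":0,"ty":0,"tz":-0.02,"wx":0,"wy":0,"wz":0,"grip":0},{"tx":0,"ty":0,"tz":-0.02,"wx":0,"wy":0,"wz":-0.14,"grip":0},{"tx":0,"ty":0,"tz":-0.02,"wx":0,"wy":0,"wz":-0.14,"grip":0},{"tx":0,"ty":0,"tz":-0.02,"wx":0,"wy":0,"wz":-0.14,"grip":0},{"tx":0,"ty":0,"tz":-0.02,"wx":0,"wy":0,"wz":-0.14,"grip":0},{"tx":0,"ty":0,"tz":-0.02,"wx":0,"wy":0,"wz":-0.14,"grip":0},{"tx":0,"ty":0,"tz":-0.02,"wx":0,"wy":0,"wz":-0.14,"grip":0},{"tx":0,"ty":0,"tz":-0.02,"wx":0,"wy":0,"wz":-0.14,"grip":0},{"tx":0,"ty":0,"tz":-0.02,"wx":0,"wy":0,"wz":-0.14,"grip":0}]'
python3 -m jog '[{"tx":0,"ty":0,"tz":0,"wx":0,"wy":0,"wz":-0.145,"grip":0},{"tx":0,"ty":0,"tz":0,"wx":0,"wy":0,"wz":-0.145,"grip":0},{"tx":0,"ty":0,"tz":0,"wx":0,"wy":0,"wz":-0.145,"grip":0},{"tx":0,"ty":0,"tz":0,"wx":0,"wy":0,"wz":-0.145,"grip":0},{"tx":0,"ty":0,"tz":0,"wx":0,"wy":0,"wz":-0.145,"grip":0},{"tx":0,"ty":0,"tz":0,"wx":0,"wy":0,"wz":-0.145,"grip":0},{"tx":0,"ty":0,"tz":0,"wx":0,"wy":0,"wz":-0.145,"grip":0},{"tx":0,"ty":0,"tz":0,"wx":0,"wy":0,"wz":-0.145,"grip":0},{"tx":0,"ty":0,"tz":0,"wx":0,"wy":0,"wz":-0.145,"grip":0},{"tx":0,"ty":0,"tz":0,"wx":0,"wy":0,"wz":-0.145,"grip":0}]'; python3 -c "
from h import *
go(400,130,230,-90)"
```

```text
time: 6.3
tool_pos: [590.3, -216.9, 223.1]
tcp_rot: [[0.19, 0.982, -0.002], [0.982, -0.19, 0.001], [0.0, -0.002, -1.0]]
wrist_force: [1.3, 0.3, -1.1]
grip_width: 17.3
gripper_force: 58.7
time: 7.3
tool_pos: [590.3, -216.9, 222.2]
tcp_rot: [[-0.952, 0.307, -0.002], [0.307, 0.952, 0.001], [0.002, -0.0, -1.0]]
wrist_force: [0.6, 0.6, -1.6]
grip_width: 17.0
gripper_force: 58.7
t [ 0.2876  0.2718 -0.0071] wz -0.312 (now 72.1) tilt[-0.    -0.002  0.   ] j6 -0.04
```

```bash
python3 -m jog '[{"tx":0,"ty":0,"tz":-0.015,"wx":0,"wy":0,"wz":-0.1,"grip":0},{"tx":0,"ty":0,"tz":-0.015,"wx":0,"wy":0,"wz":-0.1,"grip":0},{"tx":0,"ty":0,"tz":0,"wx":0,"wy":0,"wz":-0.112,"grip":0}]'
python3 -m jog '[{"tx":0.02,"ty":0.041,"tz":0,"wx":0,"wy":0,"wz":0,"grip":0},{"tx":0.02,"ty":0.041,"tz":0,"wx":0,"wy":0,"wz":0,"grip":0},{"tx":0.02,"ty":0.041,"tz":0,"wx":0,"wy":0,"wz":0,"grip":0},{"tx":0.02,"ty":0.041,"tz":0,"wx":0,"wy":0,"wz":0,"grip":0},{"tx":0.02,"ty":0.041,"tz":0,"wx":0,"wy":0,"wz":0,"grip":0},{"tx":0.02,"ty":0.041,"tz":0,"wx":0,"wy":0,"wz":0,"grip":0},{"tx":0.02,"ty":0.041,"tz":0,"wx":0,"wy":0,"wz":0,"grip":0},{"tx":0.02,"ty":0.041,"tz":0,"wx":0,"wy":0,"wz":0,"grip":0},{"tx":0.02,"ty":0.041,"tz":0,"wx":0,"wy":0,"wz":0,"grip":0},{"tx":0.02,"ty":0.041,"tz":0,"wx":0,"wy":0,"wz":0,"grip":0}]'
python3 - <<'E'
from h import *
s,g=look("w3.png")
print(s["tool_pos"],s["joint_positions"][[0,5]])
for o,z in(("tray_plate",32),("tray_lip",43),("tray_trough",8),("chip_1_mid",36)):
    for p in pinpoint("wrist",o): print(o,p["xy"],p["confidence"],onz(g,p["xy"],z,s).round(1))
for p in silhouettes("wrist","tray"): print(p["xy"],p["confidence"],rect(g,p["mask"],43,s))
for p in silhouettes("wrist","chip_1_mid"): print(p["xy"],p["confidence"],rect(g,p["mask"],41,s))
E
```

```text
time: 7.6
tool_pos: [591.6, -217.3, 254.6]
tcp_rot: [[-1.0, 0.001, 0.002], [0.001, 1.0, -0.001], [-0.002, -0.001, -1.0]]
wrist_force: [0.3, -0.4, -1.6]
grip_width: 17.0
gripper_force: 58.7
time: 8.6
tool_pos: [391.9, 195.2, 252.8]
tcp_rot: [[-1.0, 0.006, -0.001], [0.006, 1.0, -0.001], [0.001, -0.001, -1.0]]
wrist_force: [1.1, 0.9, -0.6]
grip_width: 17.3
gripper_force: 59.1
[391.86006872 195.1942835  252.80585407] [0.46221698 0.46830569]
tray_plate [368.4, 273.1] 0.64 [469.1 239.4  32. ]
tray_plate [128.5, 353.5] 0.18 [589.3 -68.5  32. ]
tray_trough [440.1, 266.1] 0.5 [472.1 326.5   8. ]
[422.0, 261.9] 0.69 (array([465.7, 328. ]), array([199.3, 125.6]), 89.3)
[424.3, 264.4] 0.35 (array([466.5, 328.4]), array([200.8, 124.5]), 89.5)
```

View pics/w3.png

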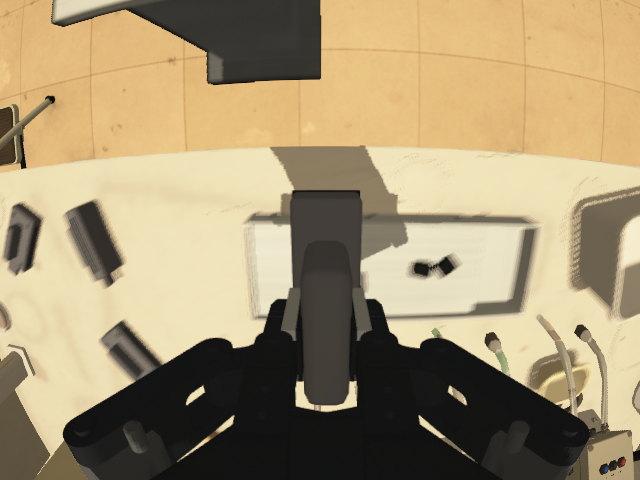

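```bash
python3 - <<'E'
from h import *
s,g=look()
im=g["image"]
for p in((248,220),(537,222),(255,320),(521,315),(400,219),(420,218),(500,220)): print(p,onz(g,p,43,s).round(1))
for p in((420,269),(447,265)): print(p,onz(g,p,37,s).round(1))
u=cv2.resize(im[200:330,230:550],None,fx=2.5,fy=2.5,interpolation=cv2.INTER_CUBIC)
cv2.imwrite("pics/w3c.png",u)
E
```

```text
(248, 220) [408.9 114.8  43. ]
(537, 222) [411.4 424.5  43. ]
(255, 320) [522.5 113.3  43. ]
(521, 315) [527. 426.  43.]
(400, 219) [408.9 265.8  43. ]
(420, 218) [407.9 286.4  43. ]
(500, 220) [409.6 376.3  43. ]
(420, 269) [465.4 292.   37. ]
(447, 265) [461.4 322.2  37. ]
```

View pics/w3c.png

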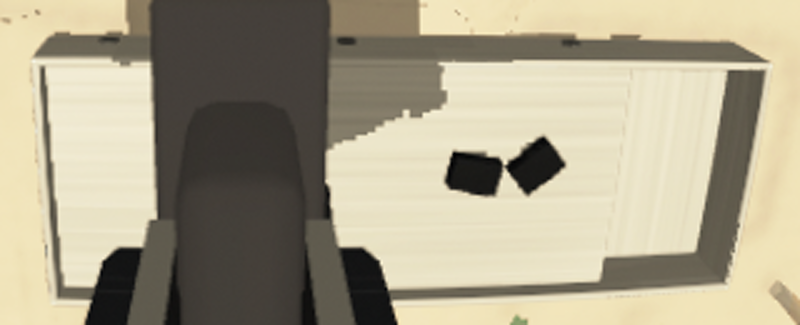

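```bash
python3 - <<'E'
from h import *
s,g=look()
f=lambda u,v,z:onz(g,(230+u/2.5,200+v/2.5),z,s)[:2]
P=[f(35,62,43),f(770,65,43),f(55,297,43),f(728,287,43),f(630,68,32),f(602,282,32)]
L=[(-57,-129),(-57,192),(57,-129),(57,192)]
print(np.round(P,1))
A=np.array(L,float);B=np.array(P[:4]);a0=A.mean(0);b0=B.mean(0);H=(A-a0).T@(B-b0)
th=np.arctan2(H[0,1]-H[1,0],H[0,0]+H[1,1]);R=np.array([[np.cos(th),-np.sin(th)],[np.sin(th),np.cos(th)]])
print("yaw",np.degrees(th),"origin",b0-R@a0,"res",B-(b0+(A-a0)@R.T))
G=get_image("scene")
for p in L: print(p,proj(G,np.append(b0+R@(np.array(p)-a0),43)).round(1))
E
```

```text
[[414.  110.3]
 [416.3 426.7]
 [521.2 109.9]
 [527.1 426.2]
 [420.9 360.7]
 [525.5 361.7]]
yaw -0.6938151915251564 origin [469.28924258 236.76512175] res [[ 3.21899105  1.81117005]
 [ 1.7273001  -2.77212362]
 [-3.48299383  2.81294348]
 [-1.46329732 -1.85198991]]
(-57, -129) [226.7 234.9]
(-57, 192) [185.5 193.1]
(57, -129) [261.9 223.4]
(57, 192) [217.3 184.3]
```

```bash
python3 -m jog '[{"tx":-0.019,"ty":-0.015,"tz":0.025,"wx":0,"wy":0,"wz":0.005,"grip":0},{"tx":-0.019,"ty":-0.015,"tz":0.025,"wx":0,"wy":0,"wz":0,"grip":0},{"tx":-0.019,"ty":-0.015,"tz":0.025,"wx":0,"wy":0,"wz":0,"grip":0},{"tx":-0.019,"ty":-0.016,"tz":0.025,"wx":0,"wy":0,"wz":0,"grip":0},{"tx":0,"ty":0,"tz":0,"wx":0,"wy":0,"wz":0,"grip":0}]'
python3 - <<'E'
from h import *
s,g=look("w4.png"); print(s["tool_pos"])
im=g["image"]
O=np.array([469.5,237]);t=np.radians(-.7);R=np.array([[np.cos(t),-np.sin(t)],[np.sin(t),np.cos(t)]])
for a,b,z in((-57,-129,43),(-57,192,43),(57,-129,43),(57,192,43),(-53,125,32),(53,125,32)):
    p=proj(g,np.append(O+R@[a,b],z),s); cv2.circle(im,tuple(int(v) for v in p),2,(0,0,255),-1)
cv2.imwrite("pics/w4.png",cv2.resize(im[100:400,100:640],None,fx=1.45,fy=1.45))
go(468,134,70,89.3)
E
```

```text
time: 9.6
tool_pos: [469.0, 129.3, 150.1]
tcp_rot: [[-1.0, 0.016, -0.004], [0.016, 1.0, -0.002], [0.004, -0.002, -1.0]]
wrist_force: [-1.0, 0.2, -2.0]
grip_width: 17.1
gripper_force: 59.3
[468.9977038  129.26330176 150.1089031 ]
t [0.0002 0.0037 0.0816] wz -0.002 (now 89.2) tilt[-0.001 -0.004 -0.   ] j6 0.29
```

View pics/w4.png

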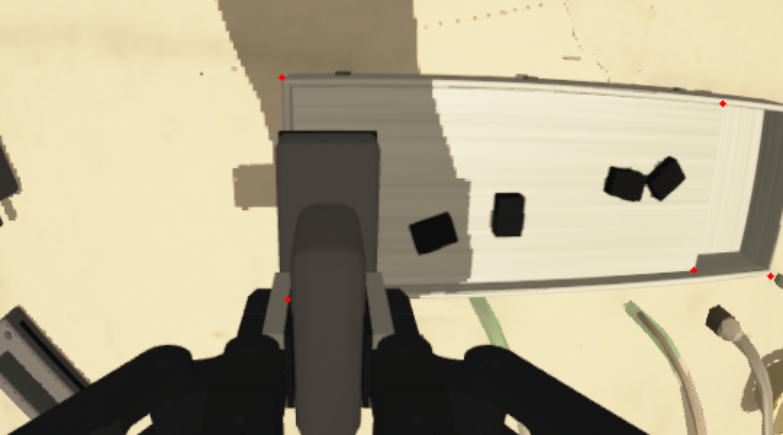

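```bash
python3 -c "
from h import *
s,g=look()
for p in ((410,246),(432,232),(508,214),(665,178),(415,120)): print(onz(g,(100+p[0]/1.45,100+p[1]/1.45),37,s).round(1))"
python3 -m jog '[{"tx":0,"ty":0.002,"tz":0.03,"wx":0,"wy":0,"wz":0,"grip":0},{"tx":0,"ty":0.002,"tz":0.03,"wx":0,"wy":0.002,"wz":0,"grip":0},{"tx":0,"ty":0,"tz":0.02,"wx":0,"wy":0,"wz":0,"grip":0},{"tx":0,"ty":0,"tz":0.01,"wx":0,"wy":0,"wz":0,"grip":0},{"tx":0,"ty":0,"tz":0,"wx":0,"wy":0,"wz":0,"grip":0}]'; python3 -c "
from h import *
go(468,134,57,89.3)"
```

```text
[498.  172.3  37. ]
[490.4 183.5  37. ]
[481.4 224.2  37. ]
[462. 322.  37.]
[432.3 172.9  37. ]
time: 10.2
tool_pos: [468.1, 136.5, 63.1]
tcp_rot: [[-1.0, 0.01, -0.003], [0.01, 1.0, -0.0], [0.003, -0.0, -1.0]]
wrist_force: [0.3, 0.5, -1.6]
grip_width: 16.9
gripper_force: 59.6
t [ 0.     -0.0025  0.0061] wz 0.002 (now 89.4) tilt[-0.    -0.003 -0.   ] j6 0.29
```

```bash
python3 -m jog '[{"tx":0,"ty":-0.001,"tz":0.006,"wx":0,"wy":0,"wz":0,"grip":0},{"tx":0,"ty":0.005,"tz":0.001,"wx":0,"wy":0,"wz":0,"grip":0},{"tx":0,"ty":0.015,"tz":0,"wx":0,"wy":0,"wz":0,"grip":0},{"tx":0,"ty":0.015,"tz":0,"wx":0,"wy":0,"wz":0,"grip":0},{"tx":0,"ty":0.015,"tz":0,"wx":0,"wy":0,"wz":0,"grip":0},{"tx":0,"ty":0.015,"tz":0,"wx":0,"wy":0,"wz":0,"grip":0},{"tx":0,"ty":0.015,"tz":0,"wx":0,"wy":0,"wz":0,"grip":0},{"tx":0,"ty":0.015,"tz":0,"wx":0,"wy":0,"wz":0,"grip":0}]'
python3 -c "
from h import *
go(470.5,359,56,89.3)"
```

```text
time: 11.0
tool_pos: [469.7, 232.0, 56.3]
tcp_rot: [[-1.0, 0.01, -0.002], [0.01, 1.0, 0.0], [0.002, 0.0, -1.0]]
wrist_force: [1.1, -0.3, -2.0]
grip_width: 17.4
gripper_force: 59.5
t [0.0004 0.127  0.0003] wz 0.002 (now 89.4) tilt[ 0.    -0.002  0.   ] j6 0.47
```

```bash
python3 -m jog '[{"tx":0,"ty":0.015,"tz":0.001,"wx":0,"wy":0,"wz":0,"grip":0},{"tx":0,"ty":0.015,"tz":0,"wx":0,"wy":0,"wz":0,"grip":0},{"tx":0,"ty":0.015,"tz":0,"wx":0,"wy":0,"wz":0,"grip":0},{"tx":0,"ty":0.015,"tz":0,"wx":0,"wy":0,"wz":0,"grip":0},{"tx":0,"ty":0.014,"tz":0,"wx":0,"wy":0,"wz":0,"grip":0},{"tx":0,"ty":0.013,"tz":0,"wx":0,"wy":0,"wz":0,"grip":0},{"tx":0,"ty":0.013,"tz":0,"wx":0,"wy":0,"wz":0,"grip":0},{"tx":0,"ty":0.013,"tz":0,"wx":0,"wy":0,"wz":0,"grip":0},{"tx":0,"ty":0.013,"tz":0,"wx":0,"wy":0,"wz":0,"grip":0},{"tx":0,"ty":0,"tz":0,"wx":0,"wy":0,"wz":0,"grip":0}]'
python3 -m jog '[{"tx":0,"ty":-0.01,"tz":0,"wx":0,"wy":0,"wz":0,"grip":0},{"tx":0,"ty":-0.01,"tz":-0.02,"wx":0,"wy":0,"wz":0,"grip":0},{"tx":0,"ty":-0.02,"tz":-0.03,"wx":0,"wy":0,"wz":0,"grip":0},{"tx":0,"ty":-0.03,"tz":-0.03,"wx":0,"wy":0,"wz":0,"grip":0},{"tx":0,"ty":-0.03,"tz":-0.03,"wx":0,"wy":0,"wz":0,"grip":0},{"tx":0,"ty":-0.03,"tz":-0.03,"wx":0,"wy":0,"wz":0,"grip":0},{"tx":0,"ty":0,"tz":0,"wx":0,"wy":0,"wz":0,"grip":0}]'
python3 - <<'E'
from h import *
s,g=look("w5.png"); print(s["tool_pos"])
for p in pinpoint("wrist","chip_1_mid"): print(p["xy"],p["confidence"],onz(g,p["xy"],12,s).round(1))
E
```

```text
time: 12.0
tool_pos: [471.6, 359.6, 55.8]
tcp_rot: [[-1.0, 0.009, -0.001], [0.009, 1.0, 0.004], [0.001, 0.004, -1.0]]
wrist_force: [-0.5, 2.5, 3.8]
grip_width: 17.1
gripper_force: 60.3
time: 12.7
tool_pos: [471.0, 223.4, 198.7]
tcp_rot: [[-1.0, 0.015, 0.002], [0.015, 1.0, 0.001], [-0.002, 0.001, -1.0]]
wrist_force: [0.6, 0.7, -1.9]
grip_width: 17.2
gripper_force: 59.6
[471.04192842 223.36312447 198.66180768]
[491.7, 236.2] 0.61 [499.3 387.5  12. ]
```

View pics/w5.png

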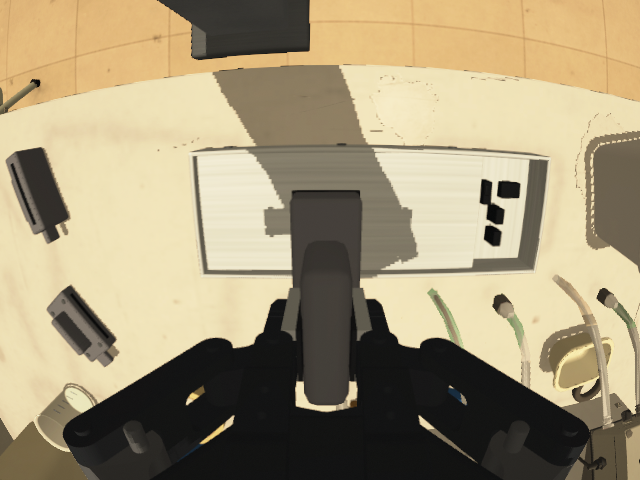

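```bash
python3 -m jog '[{"tx":-0.013,"ty":-0.045,"tz":0,"wx":0,"wy":0,"wz":0,"grip":0},{"tx":-0.013,"ty":-0.045,"tz":0,"wx":0,"wy":0,"wz":0,"grip":0},{"tx":-0.013,"ty":-0.045,"tz":0,"wx":0,"wy":0,"wz":0,"grip":0},{"tx":-0.013,"ty":-0.045,"tz":0,"wx":0,"wy":0,"wz":0,"grip":0},{"tx":-0.013,"ty":-0.045,"tz":0,"wx":0,"wy":0,"wz":0,"grip":0},{"tx":-0.013,"ty":-0.045,"tz":0,"wx":0,"wy":0,"wz":0,"grip":0},{"tx":-0.013,"ty":-0.045,"tz":0,"wx":0,"wy":0,"wz":0,"grip":0},{"tx":-0.013,"ty":-0.045,"tz":0,"wx":0,"wy":0,"wz":0,"grip":0},{"tx":-0.013,"ty":-0.045,"tz":0,"wx":0,"wy":0,"wz":0,"grip":0},{"tx":-0.013,"ty":-0.045,"tz":0,"wx":0,"wy":0,"wz":0,"grip":0}]'
python3 -m jog '[{"tx":0,"ty":0,"tz":0.04,"wx":0,"wy":0,"wz":0,"grip":0},{"tx":0,"ty":0,"tz":0.04,"wx":0,"wy":0,"wz":0,"grip":0},{"tx":0,"ty":0,"tz":0.04,"wx":0,"wy":0,"wz":0,"grip":0},{"tx":0,"ty":0,"tz":0.03,"wx":0,"wy":0,"wz":0,"grip":0},{"tx":0,"ty":0,"tz":0,"wx":0,"wy":0,"wz":0,"grip":0}]'
```

```text
time: 13.8
tool_pos: [594.8, -225.7, 192.3]
tcp_rot: [[-1.0, 0.01, -0.006], [0.01, 1.0, 0.002], [0.006, 0.002, -1.0]]
wrist_force: [1.0, 0.2, -0.5]
grip_width: 17.1
gripper_force: 59.7
time: 14.3
tool_pos: [589.3, -222.1, 37.7]
tcp_rot: [[-1.0, 0.01, -0.015], [0.01, 1.0, 0.005], [0.015, 0.005, -1.0]]
wrist_force: [-0.8, -0.1, -2.6]
grip_width: 17.1
gripper_force: 59.8
```

```bash
python3 -m jog '[{"tx":0,"ty":0,"tz":0.007,"wx":0.005,"wy":-0.015,"wz":0,"grip":0},{"tx":0,"ty":0,"tz":0.0065,"wx":0,"wy":0,"wz":0,"grip":0},{"tx":0,"ty":0,"tz":0,"wx":0,"wy":0,"wz":0,"grip":0},{"tx":0,"ty":0,"tz":0,"wx":0,"wy":0,"wz":0,"grip":60},{"tx":0,"ty":0,"tz":0,"wx":0,"wy":0,"wz":0,"grip":60},{"tx":0,"ty":0,"tz":0,"wx":0,"wy":0,"wz":0,"grip":60},{"tx":0,"ty":0,"tz":-0.02,"wx":0,"wy":0,"wz":0,"grip":60},{"tx":0,"ty":0,"tz":-0.03,"wx":0,"wy":0,"wz":0,"grip":60},{"tx":0,"ty":0,"tz":-0.04,"wx":0,"wy":0,"wz":0,"grip":60},{"tx":0,"ty":0,"tz":-0.04,"wx":0,"wy":0,"wz":0,"grip":60}]'
```

```text
time: 15.3
tool_pos: [592.9, -224.3, 163.1]
tcp_rot: [[-1.0, 0.011, 0.013], [0.011, 1.0, -0.005], [-0.013, -0.005, -1.0]]
wrist_force: [1.3, -0.8, -0.0]
grip_width: 51.2
gripper_force: 0.0
```

```bash
python3 -m jog '[{"tx":-0.004,"ty":0.037,"tz":0,"wx":0,"wy":0.013,"wz":0,"grip":60},{"tx":-0.004,"ty":0.037,"tz":0,"wx":0,"wy":0,"wz":0,"grip":60},{"tx":-0.004,"ty":0.037,"tz":0,"wx":0,"wy":0,"wz":0,"grip":60},{"tx":-0.004,"ty":0.037,"tz":0,"wx":0,"wy":0,"wz":0,"grip":60},{"tx":0,"ty":0,"tz":0,"wx":0,"wy":0,"wz":-0.13,"grip":60},{"tx":0,"ty":0,"tz":0,"wx":0,"wy":0,"wz":-0.13,"grip":60},{"tx":0,"ty":0,"tz":0,"wx":0,"wy":0,"wz":-0.13,"grip":60},{"tx":0,"ty":0,"tz":0,"wx":0,"wy":0,"wz":-0.13,"grip":60},{"tx":0,"ty":0,"tz":0,"wx":0,"wy":0,"wz":0,"grip":60}]'
cat >> h.py <<'E'
def cass(fn=None):
    s,g=look(fn); print(s["tool_pos"].round(1), "tool x yaw %.1f"%np.degrees(np.arctan2(s["tcp_rot"][1,0],s["tcp_rot"][0,0])))
    for p in pinpoint("wrist","cassette_1_mid"): print("pt",p["xy"],p["confidence"],onz(g,p["xy"],11,s)[:2].round(1))
    for p in silhouettes("wrist","cassette_1_mid"): print("sil",p["xy"],p["confidence"],*rect(g,p["mask"],22,s),np.round(onz(g,p["xy"],22,s)[:2]))
E
python3 -c "
from h import *
cass('w6.png')"
```

```text
time: 16.2
tool_pos: [611.1, -76.6, 161.4]
tcp_rot: [[-0.873, -0.487, 0.001], [-0.487, 0.873, -0.005], [0.002, -0.005, -1.0]]
wrist_force: [-1.0, -0.1, -0.6]
grip_width: 51.1
gripper_force: 0.0
[611.1 -76.6 161.4] tool x yaw -150.8
```

View pics/w6.png

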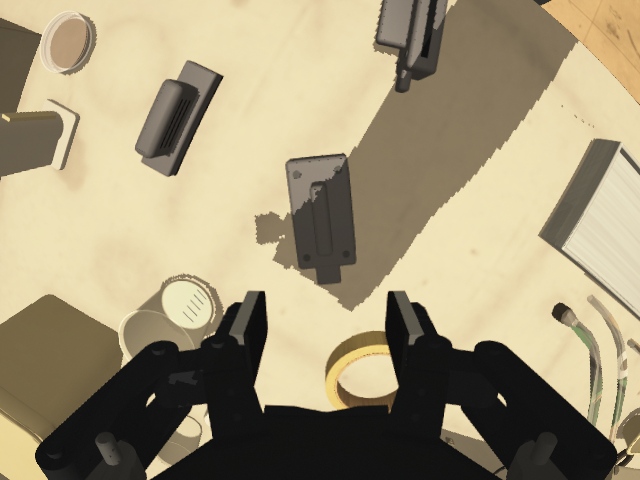

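```bash
python3 - <<'E'
from h import *
s,g=look()
P=np.array([onz(g,p,22,s)[:2] for p in((287,161),(345,155),(355,262),(300,269))]); print(P.round(1),P.mean(0))
for a,b in((0,3),(1,2)):
    d=P[b]-P[a];print(np.hypot(*d),np.degrees(np.arctan2(d[1],d[0])))
Q=[onz(g,p,44,s)[:2] for p in((317,184),(325,254))];d=Q[1]-Q[0];print(np.mean(Q,0),np.degrees(np.arctan2(d[1],d[0])))
E
```

```text
[[ 582.4 -127. ]
 [ 557.1  -90.8]
 [ 627.9  -40.9]
 [ 655.1  -77.1]] [605.62217429 -83.96596929]
88.23926904146013 34.46561576798506
86.5539365290485 35.19349283266683
[605.11109982 -84.46811008] 35.17386049291178
```

```bash
python3 -c "
from h import *
go(605.5,-84.3,60,125)"
```

```text
t [ 0.0082 -0.0036  0.1011] wz -0.104 (now 119.1) tilt[-0.005 -0.002  0.   ] j6 -0.63
```

```bash
python3 -m jog '[{"tx":0.008,"ty":-0.004,"tz":0.02,"wx":-0.005,"wy":-0.002,"wz":0,"grip":60},{"tx":0,"ty":0,"tz":0.03,"wx":0,"wy":0,"wz":-0.104,"grip":60},{"tx":0,"ty":0,"tz":0.03,"wx":0,"wy":0,"wz":0,"grip":60},{"tx":0,"ty":0,"tz":0.02,"wx":0,"wy":0,"wz":0,"grip":60},{"tx":0,"ty":0,"tz":0,"wx":0,"wy":0,"wz":0,"grip":60}]'; python3 -c "
from h import *
go(605.5,-84.3,25.5,125)"
```

```text
time: 16.9
tool_pos: [602.9, -83.8, 57.8]
tcp_rot: [[-0.819, -0.574, -0.007], [-0.574, 0.819, 0.001], [0.005, 0.005, -1.0]]
wrist_force: [-0.7, -0.3, -0.5]
grip_width: 51.2
gripper_force: 0.0
t [-0.002  -0.0021  0.0322] wz 0.001 (now 125.1) tilt[ 0.005 -0.005  0.   ] j6 -0.75
```

```bash
python3 -m jog '[{"tx":-0.002,"ty":-0.002,"tz":0.016,"wx":0.005,"wy":-0.005,"wz":0,"grip":60},{"tx":0,"ty":0,"tz":0.016,"wx":0,"wy":0,"wz":0,"grip":60},{"tx":0,"ty":0,"tz":0,"wx":0,"wy":0,"wz":0,"grip":60},{"tx":0,"ty":0,"tz":0,"wx":0,"wy":0,"wz":0,"grip":0},{"tx":0,"ty":0,"tz":0,"wx":0,"wy":0,"wz":0,"grip":0},{"tx":0,"ty":0,"tz":0,"wx":0,"wy":0,"wz":0,"grip":0},{"tx":0,"ty":0,"tz":0,"wx":0,"wy":0,"wz":0,"grip":0},{"tx":0,"ty":0,"tz":0,"wx":0,"wy":0,"wz":0,"grip":0},{"tx":0,"ty":0,"tz":0,"wx":0,"wy":0,"wz":0,"grip":0}]' 60
python3 -m jog '[{"tx":0,"ty":0,"tz":-0.02,"wx":0,"wy":0,"wz":0,"grip":0},{"tx":0,"ty":0,"tz":-0.03,"wx":0,"wy":0,"wz":0,"grip":0},{"tx":0,"ty":0,"tz":-0.03,"wx":0,"wy":0,"wz":0.145,"grip":0},{"tx":0,"ty":0,"tz":-0.02,"wx":0,"wy":0,"wz":0.145,"grip":0},{"tx":0,"ty":0,"tz":-0.02,"wx":0,"wy":0,"wz":0.145,"grip":0},{"tx":0,"ty":0,"tz":-0.02,"wx":0,"wy":0,"wz":0.145,"grip":0},{"tx":0,"ty":0,"tz":0,"wx":0,"wy":0,"wz":0.045,"grip":0}]'; python3 -c "
from h import *
go(470.5,321,165,89.3)"
```

```text
time: 17.8
tool_pos: [609.8, -84.7, 30.5]
tcp_rot: [[-0.818, -0.575, 0.009], [-0.575, 0.818, -0.001], [-0.007, -0.006, -1.0]]
wrist_force: [-0.9, 0.6, 6.8]
grip_width: 10.2
gripper_force: 62.3
time: 18.5
tool_pos: [609.6, -84.7, 172.3]
tcp_rot: [[-1.0, 0.015, 0.012], [0.015, 1.0, -0.002], [-0.012, -0.002, -1.0]]
wrist_force: [0.7, -0.5, -0.5]
grip_width: 10.1
gripper_force: 61.4
t [0.1454 0.4035 0.0049] wz -0.003 (now 89.1) tilt[-0.002  0.012  0.   ] j6 -0.12
```

```bash
python3 -m jog '[{"tx":0.014,"ty":0.04,"tz":0.001,"wx":0,"wy":0.005,"wz":0,"grip":0},{"tx":0.014,"ty":0.04,"tz":0,"wx":0,"wy":0,"wz":0,"grip":0},{"tx":0.014,"ty":0.04,"tz":0,"wx":0,"wy":0,"wz":0,"grip":0},{"tx":0.014,"ty":0.04,"tz":0,"wx":0,"wy":0,"wz":0,"grip":0},{"tx":0.014,"ty":0.04,"tz":0,"wx":0,"wy":0,"wz":0,"grip":0},{"tx":0.014,"ty":0.04,"tz":0,"wx":0,"wy":0,"wz":0,"grip":0},{"tx":0.014,"ty":0.04,"tz":0,"wx":0,"wy":0,"wz":0,"grip":0},{"tx":0.014,"ty":0.04,"tz":0,"wx":0,"wy":0,"wz":0,"grip":0},{"tx":0.014,"ty":0.04,"tz":0,"wx":0,"wy":0,"wz":0,"grip":0},{"tx":0.014,"ty":0.043,"tz":0,"wx":0,"wy":0,"wz":0,"grip":0}]'
python3 -m jog '[{"tx":0,"ty":0,"tz":0.03,"wx":0,"wy":0,"wz":0,"grip":0},{"tx":0,"ty":0,"tz":0.03,"wx":0,"wy":0,"wz":0,"grip":0},{"tx":0,"ty":0,"tz":0,"wx":0,"wy":0,"wz":0,"grip":0}]'; python3 - <<'E'
from h import *
s,g=look("w7.png")
go(473.5,321,61.5,89.3)
E
```

```text
time: 19.5
tool_pos: [471.6, 321.4, 167.4]
tcp_rot: [[-1.0, 0.012, 0.001], [0.012, 1.0, -0.001], [-0.001, -0.001, -1.0]]
wrist_force: [0.5, 0.5, -0.4]
grip_width: 10.2
gripper_force: 61.3
time: 19.8
tool_pos: [469.0, 318.5, 103.4]
tcp_rot: [[-1.0, 0.011, -0.006], [0.011, 1.0, -0.006], [0.006, -0.006, -1.0]]
wrist_force: [-0.4, -1.0, -1.3]
grip_width: 10.0
gripper_force: 61.3
t [-0.0031  0.0022  0.044 ] wz 0.001 (now 89.3) tilt[-0.004 -0.003  0.   ] j6 0.61
```

View pics/w7.png

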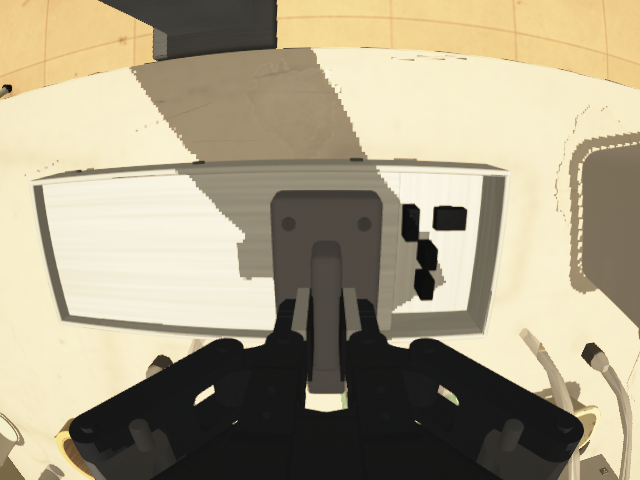

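```bash
python3 -c "
from h import *
s,g=look()
for p in((300,190.5),(355,190.5)): print(onz(g,p,95,s))
for p in((272,210),(381,210)): print(onz(g,p,95,s))
print(s['tool_pos'])"
```

```text
[420.97902758 308.40539363  95.        ]
[421.20568088 331.39140861  95.        ]
[429.18004914 296.19649743  95.        ]
[429.63844788 342.56675717  95.        ]
[470.48314141 318.99848538 105.55815703]
```

```bash
python3 -m jog '[{"tx":-0.005,"ty":0.002,"tz":0.02,"wx":0,"wy":0.004,"wz":0,"grip":0},{"tx":0,"ty":0,"tz":0.015,"wx":0,"wy":0,"wz":0,"grip":0},{"tx":0,"ty":0,"tz":0,"wx":0,"wy":0,"wz":0,"grip":0}]'; python3 -c "
from h import *
go(475,321,62,89.3)"
```

```text
time: 20.2
tool_pos: [477.7, 321.5, 72.4]
tcp_rot: [[-1.0, 0.013, -0.003], [0.013, 1.0, -0.001], [0.003, -0.001, -1.0]]
wrist_force: [0.3, -0.2, -1.1]
grip_width: 10.4
gripper_force: 61.3
t [ 0.0027 -0.0005  0.0104] wz -0.001 (now 89.3) tilt[-0.001 -0.003 -0.   ] j6 0.60
```

```bash
python3 -m jog '[{"tx":0.002,"ty":0,"tz":0.005,"wx":0,"wy":0,"wz":0,"grip":0},{"tx":0,"ty":0,"tz":0.005,"wx":0,"wy":0,"wz":0,"grip":0},{"tx":0,"ty":0,"tz":0,"wx":0,"wy":0,"wz":0,"grip":0}]'
```

```text
time: 20.5
tool_pos: [476.1, 322.3, 62.9]
tcp_rot: [[-1.0, 0.012, -0.002], [0.012, 1.0, -0.0], [0.002, -0.0, -1.0]]
wrist_force: [0.5, 0.3, -0.5]
grip_width: 10.1
gripper_force: 61.4
```

```bash
python3 -m jog '[{"tx":0,"ty":0,"tz":0.002,"wx":0,"wy":0,"wz":0,"grip":0},{"tx":0,"ty":0,"tz":0.001,"wx":0,"wy":0,"wz":0,"grip":0},{"tx":0,"ty":0,"tz":0,"wx":0,"wy":0,"wz":0,"grip":0}]'
```

```text
time: 20.8
tool_pos: [476.0, 322.5, 62.5]
tcp_rot: [[-1.0, 0.012, -0.001], [0.012, 1.0, 0.001], [0.001, 0.001, -1.0]]
wrist_force: [-4.8, -2.9, 16.1]
grip_width: 10.4
gripper_force: 63.6
```

```bash
python3 -m jog '[{"tx":0,"ty":0,"tz":-0.001,"wx":0,"wy":0,"wz":0,"grip":40},{"tx":0,"ty":0,"tz":0,"wx":0,"wy":0,"wz":0,"grip":40},{"tx":0,"ty":0,"tz":0,"wx":0,"wy":0,"wz":0,"grip":40},{"tx":0,"ty":0,"tz":-0.02,"wx":0,"wy":0,"wz":0,"grip":40},{"tx":0,"ty":0,"tz":-0.04,"wx":0,"wy":0,"wz":0,"grip":60},{"tx":0,"ty":0,"tz":-0.045,"wx":0,"wy":0,"wz":0,"grip":60},{"tx":0.002,"ty":-0.035,"tz":-0.03,"wx":0,"wy":0,"wz":0,"grip":60},{"tx":0.002,"ty":-0.045,"tz":0,"wx":0,"wy":0,"wz":0,"grip":60},{"tx":0.002,"ty":-0.045,"tz":0,"wx":0,"wy":0,"wz":0,"grip":60},{"tx":0.002,"ty":-0.045,"tz":0,"wx":0,"wy":0,"wz":0,"grip":60}]'
python3 -m jog '[{"tx":0.003,"ty":-0.045,"tz":0,"wx":0,"wy":0,"wz":0,"grip":60},{"tx":0.003,"ty":-0.045,"tz":0,"wx":0,"wy":0,"wz":0,"grip":60},{"tx":0.003,"ty":-0.045,"tz":0,"wx":0,"wy":0,"wz":0,"grip":60},{"tx":0.003,"ty":-0.045,"tz":0,"wx":0,"wy":0,"wz":0,"grip":60},{"tx":0.003,"ty":-0.045,"tz":0,"wx":0,"wy":0,"wz":0,"grip":60},{"tx":0.003,"ty":-0.045,"tz":0,"wx":0,"wy":0,"wz":0,"grip":60},{"tx":0.003,"ty":-0.04,"tz":0,"wx":0,"wy":0,"wz":0.15,"grip":60},{"tx":0,"ty":-0.035,"tz":0,"wx":0,"wy":0,"wz":0.15,"grip":60},{"tx":0,"ty":-0.03,"tz":0,"wx":0,"wy":0,"wz":0.15,"grip":60},{"tx":0,"ty":0,"tz":0,"wx":0,"wy":0,"wz":0.15,"grip":60}]'
python3 -m jog '[{"tx":0,"ty":0,"tz":0,"wx":0,"wy":0,"wz":0,"grip":60}]'
python3 -c "
from h import *
cass('w8.png')"
```

```text
time: 21.8
tool_pos: [465.8, 150.9, 195.6]
tcp_rot: [[-1.0, 0.011, -0.002], [0.011, 1.0, -0.001], [0.002, -0.001, -1.0]]
wrist_force: [0.4, -0.0, 0.2]
grip_width: 51.4
gripper_force: 0.0
time: 22.8
tool_pos: [425.6, -223.7, 195.5]
tcp_rot: [[-0.812, 0.583, -0.003], [0.583, 0.812, -0.002], [0.002, -0.003, -1.0]]
wrist_force: [-0.4, 1.3, 0.3]
grip_width: 50.9
gripper_force: 0.0
time: 22.9
tool_pos: [426.0, -221.4, 195.5]
tcp_rot: [[-0.818, 0.576, -0.003], [0.576, 0.818, -0.0], [0.003, -0.002, -1.0]]
wrist_force: [-0.4, 0.8, 0.1]
grip_width: 51.1
gripper_force: 0.0
[ 426.  -221.4  195.5] tool x yaw 144.8
pt [314.6, 233.0] 0.77 [ 437.  -243.2]
sil [315.7, 232.7] 0.77 [ 440.7 -245.4] [107.3  47.9] -32.8 [ 435. -240.]
```

View pics/w8.png

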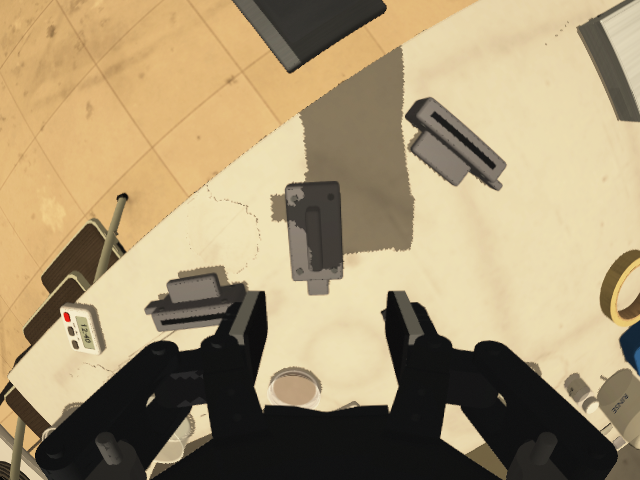

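```bash
python3 - <<'E'
from h import *
s,g=look()
P=np.array([onz(g,p,22,s)[:2] for p in((287,186),(339,182),(342.5,276),(291.5,280))]); print(P.round(1),P.mean(0))
for a,b in((0,3),(1,2)):
    d=P[b]-P[a];print(np.hypot(*d),np.degrees(np.arctan2(d[1],d[0])))
go(435.5,-242,60,57.2)
E
```

```text
[[ 387.  -234.8]
 [ 409.8 -196.1]
 [ 483.7 -242.6]
 [ 460.1 -283.9]] [ 435.13465473 -239.36512467]
88.06838868293107 -33.85640426796529
87.30850669602775 -32.14285551213377
t [-0.0203 -0.0127  0.1357] wz -0.036 (now 55.1) tilt[-0.002 -0.002  0.   ] j6 0.13
```

```bash
python3 -m jog '[{"tx":-0.01,"ty":-0.006,"tz":0.03,"wx":0,"wy":0,"wz":-0.034,"grip":60},{"tx":-0.010,"ty":-0.006,"tz":0.035,"wx":0,"wy":0,"wz":0,"grip":60},{"tx":0,"ty":0,"tz":0.035,"wx":0,"wy":0,"wz":0,"grip":60},{"tx":0,"ty":0,"tz":0.035,"wx":0,"wy":0,"wz":0,"grip":60},{"tx":0,"ty":0,"tz":0,"wx":0,"wy":0,"wz":0,"grip":60}]'; python3 -c "
from h import *
go(435,-241,29,57)"
```

```text
time: 23.6
tool_pos: [432.4, -239.1, 57.0]
tcp_rot: [[-0.839, 0.544, -0.011], [0.544, 0.839, 0.004], [0.011, -0.003, -1.0]]
wrist_force: [-1.6, 0.8, 0.8]
grip_width: 51.4
gripper_force: 0.0
t [-0.0036 -0.0001  0.0279] wz 0.001 (now 57.0) tilt[-0.003 -0.011  0.   ] j6 0.07
```

```bash
python3 -m jog '[{"tx":-0.002,"ty":0,"tz":0.014,"wx":-0.003,"wy":-0.011,"wz":0,"grip":60},{"tx":0,"ty":0,"tz":0.014,"wx":0,"wy":0,"wz":0,"grip":60},{"tx":0,"ty":0,"tz":0,"wx":0,"wy":0,"wz":0,"grip":60},{"tx":0,"ty":0,"tz":0,"wx":0,"wy":0,"wz":0,"grip":60}]'; python3 -c "
from h import *
go(435,-241,29,57)"
```

```text
time: 24.0
tool_pos: [438.5, -243.0, 34.2]
tcp_rot: [[-0.838, 0.545, 0.009], [0.545, 0.838, -0.005], [-0.01, 0.001, -1.0]]
wrist_force: [0.2, -0.5, -0.2]
grip_width: 51.2
gripper_force: 0.0
t [ 0.004  -0.0002  0.0051] wz -0.001 (now 57.0) tilt[ 0.001  0.01  -0.   ] j6 0.07
```

```bash
python3 -m jog '[{"tx":0.003,"ty":0,"tz":0.005,"wx":0,"wy":0.009,"wz":0,"grip":60},{"tx":0,"ty":0,"tz":0,"wx":0,"wy":0,"wz":0,"grip":60},{"tx":0,"ty":0,"tz":0,"wx":0,"wy":0,"wz":0,"grip":0},{"tx":0,"ty":0,"tz":0,"wx":0,"wy":0,"wz":0,"grip":0},{"tx":0,"ty":0,"tz":0,"wx":0,"wy":0,"wz":0,"grip":0},{"tx":0,"ty":0,"tz":0,"wx":0,"wy":0,"wz":0,"grip":0},{"tx":0,"ty":0,"tz":0,"wx":0,"wy":0,"wz":0,"grip":0},{"tx":0,"ty":0,"tz":0,"wx":0,"wy":0,"wz":0,"grip":0}]' 60
python3 -m jog '[{"tx":0,"ty":0,"tz":-0.02,"wx":0,"wy":0,"wz":0,"grip":0},{"tx":0,"ty":0,"tz":-0.03,"wx":0,"wy":0,"wz":0,"grip":0},{"tx":0,"ty":0,"tz":-0.03,"wx":0,"wy":0,"wz":-0.145,"grip":0},{"tx":0,"ty":0,"tz":-0.03,"wx":0,"wy":0,"wz":-0.145,"grip":0},{"tx":0,"ty":0,"tz":-0.03,"wx":0,"wy":0,"wz":-0.145,"grip":0},{"tx":0,"ty":0,"tz":-0.02,"wx":0,"wy":0,"wz":-0.129,"grip":0},{"tx":0,"ty":0,"tz":0,"wx":0,"wy":0,"wz":0,"grip":0}]'; python3 -c "
from h import *
go(472,265,190,89.3)"
```

```text
time: 24.8
tool_pos: [435.5, -241.5, 28.2]
tcp_rot: [[-0.838, 0.546, 0.001], [0.546, 0.838, 0.0], [-0.001, 0.001, -1.0]]
wrist_force: [-0.4, 1.0, 5.1]
grip_width: 10.3
gripper_force: 61.5
time: 25.5
tool_pos: [436.7, -242.4, 190.2]
tcp_rot: [[-1.0, 0.014, 0.005], [0.014, 1.0, -0.002], [-0.005, -0.002, -1.0]]
wrist_force: [0.5, -0.7, -1.4]
grip_width: 10.1
gripper_force: 60.7
t [-0.0282  0.5078 -0.0006] wz -0.002 (now 89.2) tilt[-0.002  0.005  0.   ] j6 -0.49
```

```bash
python3 -m jog '[{"tx":-0.003,"ty":0.045,"tz":0,"wx":0,"wy":0,"wz":0,"grip":0},{"tx":-0.003,"ty":0.045,"tz":0,"wx":0,"wy":0,"wz":0,"grip":0},{"tx":-0.003,"ty":0.045,"tz":0,"wx":0,"wy":0,"wz":0,"grip":0},{"tx":-0.003,"ty":0.045,"tz":0,"wx":0,"wy":0,"wz":0,"grip":0},{"tx":-0.003,"ty":0.045,"tz":0,"wx":0,"wy":0,"wz":0,"grip":0},{"tx":-0.003,"ty":0.045,"tz":0,"wx":0,"wy":0,"wz":0,"grip":0},{"tx":-0.003,"ty":0.045,"tz":0,"wx":0,"wy":0,"wz":0,"grip":0},{"tx":-0.003,"ty":0.045,"tz":0,"wx":0,"wy":0,"wz":0,"grip":0},{"tx":-0.003,"ty":0.045,"tz":0,"wx":0,"wy":0,"wz":0,"grip":0},{"tx":-0.003,"ty":0.045,"tz":0,"wx":0,"wy":0,"wz":0,"grip":0}]'
python3 -m jog '[{"tx":-0.003,"ty":0.045,"tz":0,"wx":0,"wy":0,"wz":0,"grip":0},{"tx":0,"ty":0.015,"tz":0.03,"wx":0,"wy":0,"wz":0,"grip":0},{"tx":0,"ty":0,"tz":0.03,"wx":0,"wy":0,"wz":0,"grip":0},{"tx":0,"ty":0,"tz":0.025,"wx":0,"wy":0,"wz":0,"grip":0},{"tx":0,"ty":0,"tz":0,"wx":0,"wy":0,"wz":0,"grip":0},{"tx":0,"ty":0,"tz":0,"wx":0,"wy":0,"wz":0,"grip":0}]'; python3 - <<'E'
from h import *
s,g=look("w9.png")
cv2.imwrite("pics/w9.png",g["image"][120:420,40:600])
z=s["tool_pos"][2]-6.2
for p in((300,190.5),(355,190.5)): print(onz(g,p,z,s))
go(471,265,60,89.3)
E
```

```text
time: 26.5
tool_pos: [470.1, 209.5, 186.2]
tcp_rot: [[-1.0, 0.016, -0.002], [0.016, 1.0, -0.001], [0.002, -0.001, -1.0]]
wrist_force: [0.6, 0.1, -1.2]
grip_width: 10.1
gripper_force: 60.7
time: 27.1
tool_pos: [474.1, 267.4, 102.0]
tcp_rot: [[-1.0, 0.015, -0.002], [0.015, 1.0, -0.001], [0.002, -0.001, -1.0]]
wrist_force: [-0.1, 0.2, -0.2]
grip_width: 10.5
gripper_force: 60.7
[423.75886863 257.39553847  95.78323845]
[424.07524451 279.71898581  95.78323845]
t [ 0.0042 -0.0031  0.0432] wz -0.003 (now 89.1) tilt[ 0.  0. -0.] j6 0.53
```

View pics/w9.png

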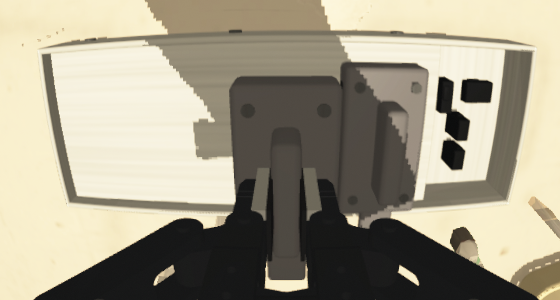

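```bash
python3 -m jog '[{"tx":0.001,"ty":-0.003,"tz":0.02,"wx":0,"wy":0,"wz":-0.003,"grip":0},{"tx":0,"ty":0,"tz":0.016,"wx":0,"wy":0,"wz":0,"grip":0},{"tx":0,"ty":0,"tz":0,"wx":0,"wy":0,"wz":0,"grip":0},{"tx":0,"ty":0,"tz":0,"wx":0,"wy":0,"wz":0,"grip":0}]'; python3 -c "
from h import *
go(473,265,60,89.3)"
```

```text
time: 27.55
tool_pos: [475.0, 265.4, 68.4]
tcp_rot: [[-1.0, 0.012, 0.002], [0.012, 1.0, 0.002], [-0.002, 0.002, -1.0]]
wrist_force: [0.0, 0.7, -1.2]
grip_width: 10.4
gripper_force: 60.7
t [ 0.002  -0.0004  0.0084] wz 0.001 (now 89.3) tilt[0.002 0.002 0.   ] j6 0.52
```

```bash
python3 -m jog '[{"tx":0.002,"ty":0,"tz":0.005,"wx":0,"wy":0,"wz":0,"grip":0},{"tx":0,"ty":0,"tz":0.003,"wx":0,"wy":0,"wz":0,"grip":0},{"tx":0,"ty":0,"tz":0,"wx":0,"wy":0,"wz":0,"grip":0},{"tx":0,"ty":0,"tz":0,"wx":0,"wy":0,"wz":0,"grip":0}]'
```

```text
time: 27.95
tool_pos: [472.8, 265.6, 60.3]
tcp_rot: [[-1.0, 0.011, 0.002], [0.011, 1.0, 0.002], [-0.002, 0.002, -1.0]]
wrist_force: [-1.6, -1.0, 6.7]
grip_width: 10.9
gripper_force: 61.5
```

```bash
python3 -m jog '[{"tx":0,"ty":0,"tz":-0.001,"wx":0,"wy":0,"wz":0,"grip":40},{"tx":0,"ty":0,"tz":0,"wx":0,"wy":0,"wz":0,"grip":40},{"tx":0,"ty":0,"tz":0,"wx":0,"wy":0,"wz":0,"grip":40},{"tx":0,"ty":0,"tz":-0.02,"wx":0,"wy":0,"wz":0,"grip":40},{"tx":0,"ty":0,"tz":-0.04,"wx":0,"wy":0,"wz":0,"grip":40},{"tx":0,"ty":0,"tz":-0.045,"wx":0,"wy":0,"wz":0,"grip":0},{"tx":0.004,"ty":-0.035,"tz":-0.02,"wx":0,"wy":0,"wz":0,"grip":0},{"tx":0.004,"ty":-0.045,"tz":0,"wx":0,"wy":0,"wz":0,"grip":0},{"tx":0.004,"ty":-0.045,"tz":0,"wx":0,"wy":0,"wz":0,"grip":0},{"tx":0.004,"ty":-0.045,"tz":0,"wx":0,"wy":0,"wz":0,"grip":0}]'
python3 -m jog '[{"tx":0.004,"ty":-0.045,"tz":0,"wx":0,"wy":0,"wz":0,"grip":0},{"tx":0.004,"ty":-0.045,"tz":0,"wx":0,"wy":0,"wz":0,"grip":0},{"tx":0.004,"ty":-0.045,"tz":0,"wx":0,"wy":0,"wz":0,"grip":0},{"tx":0.004,"ty":-0.045,"tz":0,"wx":0,"wy":0,"wz":0,"grip":0}]'
python3 -m jog '[{"tx":0,"ty":0,"tz":0,"wx":0,"wy":0,"wz":0.147,"grip":0},{"tx":0,"ty":0,"tz":0,"wx":0,"wy":0,"wz":0.147,"grip":0},{"tx":0,"ty":0,"tz":0,"wx":0,"wy":0,"wz":0.147,"grip":0},{"tx":0,"ty":0,"tz":0,"wx":0,"wy":0,"wz":0.147,"grip":0},{"tx":0,"ty":0,"tz":0,"wx":0,"wy":0,"wz":0.147,"grip":0},{"tx":0,"ty":0,"tz":0,"wx":0,"wy":0,"wz":0.147,"grip":0},{"tx":0,"ty":0,"tz":0,"wx":0,"wy":0,"wz":0.147,"grip":0},{"tx":0,"ty":0,"tz":0,"wx":0,"wy":0,"wz":0.147,"grip":0},{"tx":0,"ty":0,"tz":0,"wx":0,"wy":0,"wz":0,"grip":0}]'
python3 -c "
from h import *
cass('w10.png')"
```

```text
time: 28.95
tool_pos: [454.0, 93.9, 185.2]
tcp_rot: [[-1.0, 0.01, 0.001], [0.01, 1.0, 0.001], [-0.001, 0.001, -1.0]]
wrist_force: [0.0, 0.1, -1.0]
grip_width: 0.3
gripper_force: 0.0
time: 29.35
tool_pos: [435.8, -86.2, 184.9]
tcp_rot: [[-1.0, 0.011, 0.001], [0.011, 1.0, 0.001], [-0.001, 0.001, -1.0]]
wrist_force: [0.3, -0.8, 0.6]
grip_width: -0.0
gripper_force: 0.0
time: 30.25
tool_pos: [436.1, -84.5, 184.8]
tcp_rot: [[-0.375, 0.927, 0.0], [0.927, 0.375, 0.001], [0.001, 0.0, -1.0]]
wrist_force: [-0.0, -0.1, -0.1]
grip_width: -0.1
gripper_force: 0.0
[436.1 -84.5 184.8] tool x yaw 112.0
sil [600.9, 211.0] 0.35 [712.8  35.3] [104.9  95.7] -52.8 [696.  30.]
```

View pics/w10.png

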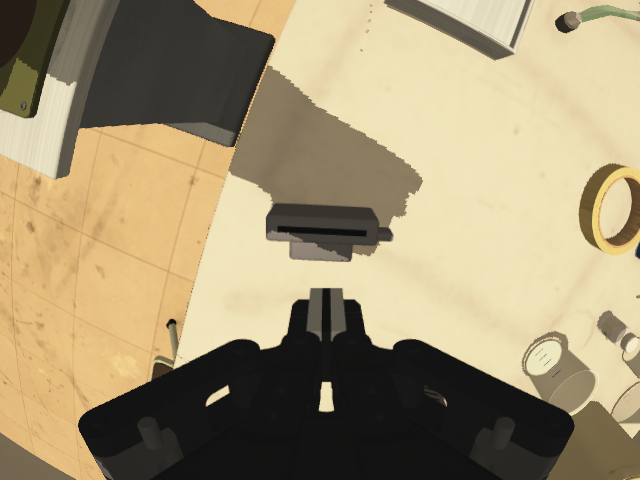

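I've now used up the picture-viewing budget (one over, in fact), so the rest goes by numbers only. The last picture shows the edge-standing cassette's top between columns 267–378, rows ~218–241. Its rib is on the lower side and its tab on the right (385,235), so pushing along tool +x tips it onto its back.

```bash
python3 - <<'E'
from h import *
s,g=look(); T=s["tcp_rot"]; t=s["tool_pos"]
for p,z in(((267,235),48),((378,241),48),((322,241),48),((322,218),48),((322,205),0),((322,258),28),((392,235),24)):
    X=onz(g,p,z,s); print(p,X.round(1),"tool",(T.T@(X-t))[:2].round(1))
gr=cv2.cvtColor(g["image"],cv2.COLOR_BGR2GRAY)
for c in(280,300,320,340,360): print(c,gr[196:268:2,c])
E
```

```text
(267, 235) [ 396.  -111.3   48. ] tool [ -9.7 -47.4]
(378, 241) [479.5 -82.7  48. ] tool [-14.7  40.7]
(322, 241) [438.3 -99.5  48. ] tool [-14.7  -3.8]
(322, 218) [431.3 -82.1  48. ] tool [ 4.1 -3.8]
(322, 205) [430.9 -82.6   0. ] tool [ 3.7 -4.3]
(322, 258) [ 446.3 -119.9   28. ] tool [-36.6  -4.1]
(392, 235) [494.9 -79.   24. ] tool [-17.1  56.3]
280 [117 117 118  99  50  51  51  52  52  53  63  65  65  66  65  14  13  15
 101 134 132 129 131 226 227 227 227 228 228 228 227 227 227 227 227 228]
300 [118 117 115 114  68  52  51  52  51  52  59  64  65  66  66  59  12  14
  23  64  64 112 120 126 140 138 138 135 135 134 132 132 227 227 227 227]
320 [123 123 122 123 103  51  52  52  51  51  53  64  65  65  66  64  23  13
  13  49  65  63  63  57  64  64 125 134 134 132 132 117 149 227 226 227]
340 [123 124 124 124 124  63  52  52  52  51  52  58  63  65  66  65  52  14
  14  20  63  64  64  60  57  64  64  64  63  64 130 129 119 221 227 227]
360 [126 126 125 125 125 113  52  51  51  52  52  52  62  65  65  66  65  34
  13  15  47  65  64  63  57 119 120 120 122 122 225 225 226 226 226 227]
```

```bash
python3 -m jog '[{"tx":-0.045,"ty":-0.004,"tz":0,"wx":0,"wy":0,"wz":0,"grip":0},{"tx":0,"ty":0,"tz":0.035,"wx":0,"wy":0,"wz":0,"grip":0},{"tx":0,"ty":0,"tz":0.035,"wx":0,"wy":0,"wz":0,"grip":0},{"tx":0,"ty":0,"tz":0.035,"wx":0,"wy":0,"wz":0,"grip":0},{"tx":0,"ty":0,"tz":0.033,"wx":0,"wy":0,"wz":0,"grip":0},{"tx":0,"ty":0,"tz":0,"wx":0,"wy":0,"wz":0,"grip":0},{"tx":0,"ty":0,"tz":0,"wx":0,"wy":0,"wz":0,"grip":0}]'
python3 -c "
from h import *
go(436.1+.375*40-.927*4,-84.5-.927*40-.375*4,41)"
```

```text
time: 31.15
tool_pos: [449.2, -127.5, 47.0]
tcp_rot: [[-0.375, 0.927, -0.001], [0.927, 0.375, 0.001], [0.001, -0.0, -1.0]]
wrist_force: [-0.0, 0.2, 0.2]
grip_width: -0.3
gripper_force: 0.0
t [0.0048 0.     0.006 ] tilt[-0.    -0.001  0.   ] j6 0.91
```

```bash
python3 -m jog '[{"tx":0.006,"ty":0,"tz":0.006,"wx":0,"wy":0,"wz":0,"grip":0},{"tx":0.006,"ty":0,"tz":0,"wx":0,"wy":0,"wz":0,"grip":0},{"tx":0.006,"ty":0,"tz":0,"wx":0,"wy":0,"wz":0,"grip":0},{"tx":0.006,"ty":0,"tz":-0.002,"wx":0,"wy":0,"wz":0,"grip":0},{"tx":0.006,"ty":0,"tz":-0.002,"wx":0,"wy":0,"wz":0,"grip":0},{"tx":0.006,"ty":0,"tz":-0.002,"wx":0,"wy":0,"wz":0,"grip":0},{"tx":0.006,"ty":0,"tz":-0.002,"wx":0,"wy":0,"wz":0,"grip":0},{"tx":0.006,"ty":0,"tz":-0.001,"wx":0,"wy":0,"wz":0,"grip":0},{"tx":0.006,"ty":0,"tz":-0.001,"wx":0,"wy":0,"wz":0,"grip":0}]'
python3 -m jog '[{"tx":0.004,"ty":0,"tz":-0.001,"wx":0,"wy":0,"wz":0,"grip":0},{"tx":0,"ty":0,"tz":0,"wx":0,"wy":0,"wz":0,"grip":0}]'
python3 -m jog '[{"tx":0,"ty":0,"tz":-0.03,"wx":0,"wy":0,"wz":0,"grip":60},{"tx":0,"ty":0,"tz":-0.04,"wx":0,"wy":0,"wz":0,"grip":60},{"tx":0,"ty":0,"tz":-0.04,"wx":0,"wy":0,"wz":0,"grip":60},{"tx":0,"ty":0,"tz":-0.02,"wx":0,"wy":0,"wz":0,"grip":60},{"tx":0,"ty":0,"tz":0,"wx":0,"wy":0,"wz":0,"grip":60}]'
python3 -c "
from h import *
cass('w11.png')"
```

```text
time: 32.05
tool_pos: [429.0, -77.0, 51.1]
tcp_rot: [[-0.375, 0.927, 0.001], [0.927, 0.375, 0.001], [0.001, 0.001, -1.0]]
wrist_force: [-0.6, 0.1, 0.5]
grip_width: -0.2
gripper_force: 0.1
time: 32.25
tool_pos: [427.5, -73.4, 52.0]
tcp_rot: [[-0.375, 0.927, 0.0], [0.927, 0.375, 0.001], [0.001, 0.001, -1.0]]
wrist_force: [-0.1, 0.5, 1.0]
grip_width: -0.0
gripper_force: 0.3
time: 32.75
tool_pos: [430.4, -74.7, 185.1]
tcp_rot: [[-0.374, 0.927, 0.007], [0.927, 0.374, -0.001], [-0.004, 0.007, -1.0]]
wrist_force: [0.8, 0.2, -1.1]
grip_width: 51.4
gripper_force: 0.0
[430.4 -74.7 185.1] tool x yaw 112.0
sil [478.7, 22.6] 0.56 [487.5 122.4] [148.   67.5] 31.4 [487. 134.]
```

```bash
cat >> h.py <<'E'
def seg(x,y,z=22,fn=None):
    "grey, dark component nearest to world x,y in a new wrist picture"
    s,g=look(fn); im=g["image"].astype(int); v=im.max(2); sat=v-im.min(2)
    m=((v<160)&(sat*100<v*16)).astype(np.uint8); m[290:]=0
    m=cv2.morphologyEx(m,cv2.MORPH_OPEN,np.ones((3,3)))
    n,l,st,c=cv2.connectedComponentsWithStats(m); best=[]
    for i in range(1,n):
        if st[i,4]>600:
            q=onz(g,c[i],z,s)[:2]; best.append((np.hypot(q[0]-x,q[1]-y),i))
    best.sort()
    for d,i in best[:2]: print("seg px",c[i].round(),"area",st[i,4],*rect(g,l==i,z,s),"top",st[i,1],"bot",st[i,1]+st[i,3])
    return s,g,l==best[0][1]
E
python3 - <<'E'
from h import *
s,g,m=seg(425,-60)
im=g["image"];p=im[200,260];print(im[120,300],im[215,300],im[230,330])
print("\n".join("".join(" .:-=+*#%@"[min(9,int(v)//26)] for v in r) for r in cv2.cvtColor(im,cv2.COLOR_BGR2GRAY)[120:300:5,220:440:3]))
E
```

```text
seg px [174.  71.] area 18849 [260.3 -13.8] [152.2 144.1] 0.1 top 0 bot 138
[ 90 116 130] [56 62 67] [ 89 114 128]
::.......+##+==========================+%%%%%%%%%%%%%%%%%%%%%%%%%%%%%%%%%%
.........##*===============================#%%%%%%%%%%%%%%%%%%%%%%%%%%%%%%
........###==================================*%%%%%%%%%%%%%%%%%%%%%%%%%%%%
-===:..-##+======================================*%%%%%%%%%%%%%%%%%%%%%%%%
====-:.###=========================================*%%%%%%%%%%%%%%%%%%%%%%
====-.*##============================================+%%%%%%%%%%%%%%%%%%%%
#*:-::##+================================================%%%%%%%%%%%%%%%%%
########===================================================#%%%%%%%%%%%%%%
#######======================================================+%%%%%%%%%%%%
#######=============:::.............::-----====================#%%%%%%%%%%
######=============::::::::::::::::::::::::::::::::::::==========*%%%%%%%%
######=============:::...::::::::::::::::::::::::::::::-===========#%%%%%%
*####%=============:::::::::::::::::::::::::::::::..:::=============#%%%%%
#####%%%%%
[... 1014 characters left out ...]
====%%%%%%%%%%%%%%%%%%%%%
%%%%%%%%%%%%%%%%%%%%%%%%%%%%%%%%%%%%%%%%%%%%%%%**+=*%%%%%%%%%%%%%%%%%%%%%%
%%%%%%%%%%%%%%%%%%%%%%%%%%%%%%%%%%%%%%%%%%%%%%%%%%%%%%%%%%%%%%%%%%%%%%%%%%
%%%%%%%%%%%%%%%%%%%%%%%%%%%%%%%%%%%%%%%%%%%%%%%%%%%%%%%%%%%%%%%%%%%%%%%%%%
%%%%%%%%%%%%%%%%%%%%%%%%%%%%%%%%%%%%%%%%%%%%%%%%%%%%%%%%%%%%%%%%%%%%%%%%%%
%%%%%%%%%%%%%%%%%%%%%%%%%%%%%%%%%%%%%%%%%%%%%%%%%%%%%%%%%%%%%%%%%%%%%%%%%%
%%%%%%%%%%%%%%%%%%%%%%%%%%%%%%%%%%%%%%%%%%%%%%%%%%%%%%%%%%%%%%%%%%%%%%%%%%
%%%%%%%%%%%%%%%%%%%%%%%%%%%%%%%%%%%%%%%%%%%%%%%%%%%%%%%%%%%%%%%%%%%%%%%%%%
%%%%%%%%%%#####%%%%%%%%%%%%%%%%%%%%%%%%%%%%%%%%%%%%%%%%%%####*%%%%%%%%%%%%
%%%%%%%%%----  *%%%%%%%%%%%%%%%%%%%%%%%%%%%%%%%%%%%%%%%%  .----%%%%%%%%%%%
```

```bash
sed -i 's/v\*16/v*24/' h.py; python3 - <<'E'
from h import *
s,g,m=seg(425,-60)
E
```

```text
seg px [334. 195.] area 6497 [429.4 -53.4] [103.7  48.7] 18.8 top 164 bot 226
seg px [454.  38.] area 1966 [470.9 108.8] [119.7  15. ] -0.4 top 3 bot 74
```

```bash
python3 -m jog '[{"tx":0,"ty":0,"tz":0,"wx":0,"wy":0,"wz":-0.147,"grip":60},{"tx":0,"ty":0,"tz":0,"wx":0,"wy":0,"wz":-0.147,"grip":60},{"tx":0,"ty":0,"tz":0,"wx":0,"wy":0,"wz":-0.147,"grip":60},{"tx":0,"ty":0,"tz":0,"wx":0,"wy":0,"wz":-0.147,"grip":60},{"tx":0,"ty":0,"tz":0,"wx":0,"wy":0,"wz":-0.147,"grip":60},{"tx":0,"ty":0,"tz":0,"wx":0,"wy":0,"wz":-0.147,"grip":60},{"tx":0,"ty":0,"tz":0,"wx":0,"wy":0,"wz":-0.147,"grip":60},{"tx":0,"ty":0,"tz":0,"wx":0,"wy":0,"wz":-0.147,"grip":60},{"tx":0,"ty":0,"tz":0,"wx":0,"wy":0,"wz":-0.147,"grip":60},{"tx":0,"ty":0,"tz":0,"wx":0,"wy":0,"wz":-0.147,"grip":60}]'; python3 -c "
from h import *
seg(422,-56);cass()
go(422.3,-55.8,60,108.8)"
```

```text
time: 34.0
tool_pos: [426.7, -73.8, 180.5]
tcp_rot: [[-0.958, -0.285, -0.002], [-0.285, 0.958, 0.001], [0.002, 0.002, -1.0]]
wrist_force: [-0.3, -0.4, -0.4]
grip_width: 51.0
gripper_force: 0.0
seg px [346. 218.] area 6070 [428.2 -55.6] [105.   46.9] 20.1 top 163 bot 283
seg px [510. 271.] area 863 [427.9 122.1] [50.8 40.1] 89.7 top 252 bot 290
[426.8 -73.8 180.6] tool x yaw -163.2
pt [595.8, 347.5] 0.72 [488.1 302.8]
sil [596.7, 349.4] 0.85 [492.5 300.7] [121.2  95.9] -1.4 [486. 293.]
t [-0.0005  0.0185  0.1211] wz -0.048 (now 106.1) tilt[ 0.001 -0.001  0.   ] j6 -0.45
```

```bash
python3 -m jog '[{"tx":0,"ty":0.017,"tz":0.03,"wx":0,"wy":0,"wz":0,"grip":60},{"tx":0,"ty":0,"tz":0.035,"wx":0,"wy":0,"wz":-0.06,"grip":60},{"tx":0,"ty":0,"tz":0.035,"wx":0,"wy":0,"wz":0,"grip":60},{"tx":0,"ty":0,"tz":0.02,"wx":0,"wy":0,"wz":0,"grip":60},{"tx":0,"ty":0,"tz":0,"wx":0,"wy":0,"wz":0,"grip":60},{"tx":0,"ty":0,"tz":0,"wx":0,"wy":0,"wz":0,"grip":60}]'; python3 -c "
from h import *
go(421.7,-57,29,109.5)"
```

```text
time: 34.8
tool_pos: [422.8, -57.5, 61.9]
tcp_rot: [[-0.942, -0.335, -0.001], [-0.335, 0.942, 0.001], [0.0, 0.001, -1.0]]
wrist_force: [0.5, -0.3, -0.3]
grip_width: 51.0
gripper_force: 0.0
t [0.0008 0.0009 0.0329] wz 0.002 (now 109.6) tilt[ 0.001 -0.    -0.   ] j6 -0.48
```

```bash
python3 -m jog '[{"tx":0.001,"ty":0.001,"tz":0.018,"wx":0,"wy":0,"wz":0,"grip":60},{"tx":0,"ty":0,"tz":0.015,"wx":0,"wy":0,"wz":0,"grip":60},{"tx":0,"ty":0,"tz":0,"wx":0,"wy":0,"wz":0,"grip":60},{"tx":0,"ty":0,"tz":0,"wx":0,"wy":0,"wz":0,"grip":0},{"tx":0,"ty":0,"tz":0,"wx":0,"wy":0,"wz":0,"grip":0},{"tx":0,"ty":0,"tz":0,"wx":0,"wy":0,"wz":0,"grip":0},{"tx":0,"ty":0,"tz":0,"wx":0,"wy":0,"wz":0,"grip":0},{"tx":0,"ty":0,"tz":0,"wx":0,"wy":0,"wz":0,"grip":0},{"tx":0,"ty":0,"tz":0,"wx":0,"wy":0,"wz":0,"grip":0}]' 60
python3 -m jog '[{"tx":0,"ty":0,"tz":-0.02,"wx":0,"wy":0,"wz":0,"grip":0},{"tx":0,"ty":0,"tz":-0.03,"wx":0,"wy":0,"wz":0,"grip":0},{"tx":0,"ty":0,"tz":-0.03,"wx":0,"wy":0,"wz":0.12,"grip":0},{"tx":0,"ty":0,"tz":-0.03,"wx":0,"wy":0,"wz":0.12,"grip":0},{"tx":0,"ty":0,"tz":-0.03,"wx":0,"wy":0,"wz":0.112,"grip":0},{"tx":0,"ty":0,"tz":-0.02,"wx":0,"wy":0,"wz":0,"grip":0},{"tx":0,"ty":0,"tz":0,"wx":0,"wy":0,"wz":0,"grip":0},{"tx":0,"ty":0,"tz":0,"wx":0,"wy":0,"wz":0,"grip":0}]'; python3 -c "
from h import *
go(469,209,150,89.3)"
```

```text
time: 35.7
tool_pos: [423.0, -57.2, 30.3]
tcp_rot: [[-0.942, -0.336, 0.003], [-0.336, 0.942, 0.0], [-0.003, -0.001, -1.0]]
wrist_force: [-1.1, -1.0, 5.9]
grip_width: 10.1
gripper_force: 60.5
time: 36.5
tool_pos: [421.7, -57.1, 189.0]
tcp_rot: [[-1.0, 0.009, 0.001], [0.009, 1.0, 0.001], [-0.001, 0.001, -1.0]]
wrist_force: [-0.3, 0.3, -0.6]
grip_width: 10.5
gripper_force: 59.6
t [-0.0449  0.2665  0.0392] wz 0.003 (now 89.5) tilt[0.001 0.001 0.   ] j6 -0.13
```

```bash
python3 -m jog '[{"tx":-0.007,"ty":0.041,"tz":0,"wx":0,"wy":0,"wz":0.003,"grip":0},{"tx":-0.007,"ty":0.041,"tz":0,"wx":0,"wy":0,"wz":0,"grip":0},{"tx":-0.008,"ty":0.041,"tz":0,"wx":0,"wy":0,"wz":0,"grip":0},{"tx":-0.008,"ty":0.041,"tz":0,"wx":0,"wy":0,"wz":0,"grip":0},{"tx":-0.008,"ty":0.041,"tz":0,"wx":0,"wy":0,"wz":0,"grip":0},{"tx":-0.008,"ty":0.041,"tz":0.02,"wx":0,"wy":0,"wz":0,"grip":0},{"tx":0,"ty":0.021,"tz":0.03,"wx":0,"wy":0,"wz":0,"grip":0},{"tx":0,"ty":0,"tz":0.033,"wx":0,"wy":0,"wz":0,"grip":0},{"tx":0,"ty":0,"tz":0,"wx":0,"wy":0,"wz":0,"grip":0},{"tx":0,"ty":0,"tz":0,"wx":0,"wy":0,"wz":0,"grip":0}]'; python3 - <<'E'
from h import *
s,g=look("w12.png"); gr=cv2.cvtColor(g["image"],cv2.COLOR_BGR2GRAY)
z=s["tool_pos"][2]-8.3
for c in(300,355):
    r=gr[170:215,c].astype(int); k=170+np.argmin(np.diff(r)); print(c,k,onz(g,(c,k+1),z,s).round(1),r[::3])
r=gr[215].astype(int);print(r[255:285],r[370:400])
go(470,209,62.3,89.3)
E
```

```text
time: 37.5
tool_pos: [469.0, 208.6, 104.9]
tcp_rot: [[-1.0, 0.012, -0.004], [0.012, 1.0, -0.001], [0.004, -0.001, -1.0]]
wrist_force: [-0.7, 0.1, -1.4]
grip_width: 10.3
gripper_force: 59.7
300 192 [420.2 198.2  96.6] [132 144 146 144 143 141 143 137  59  60  62  71  74  75  75]
355 192 [420.4 220.9  96.6] [136 144 143 144 142 140 142 138  69  61  62  72  74  75  75]
[143 144 143 144 144 143 144 143 144 143 144 143 144 143 143 111  78  67
  70  71  73  75  75  75  75  75  75  75  75  75] [75 75 76 75 74 76 74 73 73 71 71 66 50 30 22 40 55 57 63 67 70 72 74 76
 76 76 73 59 57 57]
t [0.0005 0.     0.0439] wz -0.000 (now 89.3) tilt[ 0. -0. -0.] j6 0.43
```

```bash
python3 -m jog '[{"tx":-0.002,"ty":0,"tz":0.02,"wx":0,"wy":0,"wz":0,"grip":0},{"tx":0,"ty":0,"tz":0.016,"wx":0,"wy":0,"wz":0,"grip":0},{"tx":0,"ty":0,"tz":0.004,"wx":0,"wy":0,"wz":0,"grip":0},{"tx":0,"ty":0,"tz":0.003,"wx":0,"wy":0,"wz":0,"grip":0},{"tx":0,"ty":0,"tz":0,"wx":0,"wy":0,"wz":0,"grip":0},{"tx":0,"ty":0,"tz":0,"wx":0,"wy":0,"wz":0,"grip":0}]'; python3 -c "
from h import *
go(471,209,62,89.3)"
```

```text
time: 38.15
tool_pos: [473.6, 209.6, 64.2]
tcp_rot: [[-1.0, 0.012, 0.002], [0.012, 1.0, 0.001], [-0.002, 0.001, -1.0]]
wrist_force: [0.2, 0.2, -1.3]
grip_width: 10.4
gripper_force: 59.7
t [ 0.0026 -0.0007  0.0022] wz 0.000 (now 89.3) tilt[ 0.001  0.002 -0.   ] j6 0.43
```

```bash
python3 -m jog '[{"tx":0.002,"ty":-0.001,"tz":0.002,"wx":0,"wy":0,"wz":0,"grip":0},{"tx":0,"ty":0,"tz":0.002,"wx":0,"wy":0,"wz":0,"grip":0},{"tx":0,"ty":0,"tz":0,"wx":0,"wy":0,"wz":0,"grip":0},{"tx":0,"ty":0,"tz":0,"wx":0,"wy":0,"wz":0,"grip":0}]'
```

```text
time: 38.55
tool_pos: [472.1, 209.1, 62.2]
tcp_rot: [[-1.0, 0.012, 0.004], [0.012, 1.0, 0.002], [-0.004, 0.002, -1.0]]
wrist_force: [-2.9, -1.7, 17.0]
grip_width: 10.4
gripper_force: 62.1
```

```bash
python3 -m jog '[{"tx":0,"ty":0,"tz":-0.001,"wx":0,"wy":0,"wz":0,"grip":40},{"tx":0,"ty":0,"tz":0,"wx":0,"wy":0,"wz":0,"grip":40},{"tx":0,"ty":0,"tz":0,"wx":0,"wy":0,"wz":0,"grip":40},{"tx":0,"ty":0,"tz":-0.02,"wx":0,"wy":0,"wz":0,"grip":40},{"tx":0,"ty":0,"tz":-0.04,"wx":0,"wy":0,"wz":0,"grip":40},{"tx":0,"ty":0,"tz":-0.045,"wx":0,"wy":0,"wz":0,"grip":0},{"tx":0.002,"ty":-0.035,"tz":-0.02,"wx":0,"wy":0,"wz":0,"grip":0},{"tx":0.003,"ty":-0.045,"tz":0,"wx":0,"wy":0,"wz":0,"grip":0},{"tx":0.003,"ty":-0.045,"tz":0,"wx":0,"wy":0,"wz":0,"grip":0},{"tx":0.003,"ty":-0.045,"tz":0,"wx":0,"wy":0,"wz":0,"grip":0}]'
python3 -m jog '[{"tx":0.003,"ty":-0.045,"tz":0,"wx":0,"wy":0,"wz":0,"grip":0},{"tx":0.003,"ty":-0.045,"tz":0,"wx":0,"wy":0,"wz":0,"grip":0},{"tx":0.003,"ty":-0.045,"tz":0,"wx":0,"wy":0,"wz":0,"grip":0},{"tx":0.003,"ty":-0.045,"tz":0,"wx":0,"wy":0,"wz":0,"grip":0},{"tx":0.003,"ty":-0.045,"tz":0,"wx":0,"wy":0,"wz":0,"grip":0},{"tx":0.003,"ty":-0.045,"tz":0,"wx":0,"wy":0,"wz":0,"grip":0},{"tx":0.003,"ty":-0.045,"tz":0,"wx":0,"wy":0,"wz":0,"grip":0},{"tx":0.003,"ty":-0.045,"tz":0,"wx":0,"wy":0,"wz":0,"grip":0},{"tx":0.003,"ty":-0.045,"tz":0,"wx":0,"wy":0,"wz":0,"grip":0}]'
python3 -m jog '[{"tx":0,"ty":0,"tz":0,"wx":0,"wy":0,"wz":0.147,"grip":0},{"tx":0,"ty":0,"tz":0,"wx":0,"wy":0,"wz":0.147,"grip":0},{"tx":0,"ty":0,"tz":0,"wx":0,"wy":0,"wz":0.147,"grip":0},{"tx":0,"ty":0,"tz":0,"wx":0,"wy":0,"wz":0.147,"grip":0},{"tx":0,"ty":0,"tz":0,"wx":0,"wy":0,"wz":0,"grip":0},{"tx":0,"ty":0,"tz":0,"wx":0,"wy":0,"wz":0,"grip":0}]'
cat >> h.py <<'E'
def asc(g,r0,r1,c0,c1):
    print("\n".join("%3d "%(r0+5*i)+"".join(" .:-=+*#%@"[min(9,int(v)//26)] for v in r) for i,r in enumerate(cv2.cvtColor(g["image"],cv2.COLOR_BGR2GRAY)[r0:r1:5,c0:c1:3])))
E
python3 - <<'E'
from h import *
s,g,m=seg(428,-381,24,"w13.png"); print(s["tool_pos"],proj(g,[428,-381,24],s))
u,v=proj(g,[428,-381,24],s).astype(int); asc(g,max(0,v-60),v+75,max(0,u-110),u+120)
E
```

```text
time: 39.55
tool_pos: [457.4, 37.2, 185.0]
tcp_rot: [[-1.0, 0.011, 0.001], [0.011, 1.0, 0.001], [-0.001, 0.001, -1.0]]
wrist_force: [0.8, -0.2, 0.5]
grip_width: -0.2
gripper_force: 0.0
time: 40.45
tool_pos: [425.3, -367.8, 184.2]
tcp_rot: [[-1.0, 0.012, 0.0], [0.012, 1.0, 0.001], [-0.0, 0.001, -1.0]]
wrist_force: [1.4, -0.5, -1.0]
grip_width: -0.1
gripper_force: 0.0
time: 41.05
tool_pos: [425.8, -366.0, 184.3]
tcp_rot: [[-0.827, 0.562, -0.0], [0.562, 0.827, 0.001], [0.001, 0.001, -1.0]]
wrist_force: [-0.1, 0.5, 0.9]
grip_width: 0.1
gripper_force: 0.0
seg px [313. 224.] area 5584 [ 420.  -383.3] [108.2  51.2] 65.2 top 187 bot 257
seg px [344.  15.] area 2528 [ 301.9 -256.8] [88.  39.1] 57.6 top 0 bot 44
[ 425.79390341 -365.95134728  184.34963239] [313.29742088 228.08512787]
168 ####*##%%%%%%%%%%%%%%%%%%%%%%%%%%%%%====================================%%%%%
173 ####%%%%%%%%%%%%%%%%%%%%%%%%%%%%%%%%===================================*%%%%%
178 ##%%%%%%%%%%%%%%%%%%%%%%%%%%%%%%%%%%===================================*%%%%%
183 %%%%%%%%%%%%%%%%%%%%%%%%%%%%%%%%%%%%#=============================
[... 1197 characters left out ...]
%%%%%%%%%%%%%%%%%%%%%%**%%%======#%%%%%%%%%%
263 %%%%%%%%%%%%%%%%%%%%%%%*+%%%%%%%%%%%%%%%%%%%%%%%%%%%%%%%%%%%%%+%#%%%%%%%%%%%%
268 %%%%%%%%%%%%%%%%%#%%%+*%%%%%%%%%%%%%%%%%%%%%%%%%%%%%%%%%%%%%%%%%%%%%%%%%%%%%%
273 %%%%%%%%%%%%%%%#%%%*%%%%%%%%%%%%%%%%%%%%%%%%%%%%%%%%%%%%%%%%%%%%%%%%%%%%%%%%%
278 %%%%%%%%%%%%#%%%+#%%%%%%%%%%%%%%%%%%%%%%%%%%%%%%%%%%%%%%%%%%%%%%%%%%%%%%%%%%%
283 %%%%%%%%%%#%%%*%%%%%%%%%%%%%%%%%%%%%%%%%%%%%%%%%%%%%%%%%%%%%%%%%%%%%%%%%%%%%%
288 %%%%%%%%#%%+%%%%%%%%%%%%%%%%%%%%%%%%====:::====%%%%%%%%%%%%%%%%%%%%%%%%%%%%%%
293 %%%%%#%%%%%%%%%%%%%%%%%%%%%%%%%%%%%%----  .----%%%%%%%%%%%%%%%%%%%%%%%%%%%%%%
298 %%+%%%%%%%%%%%%%%%%%%%%%%%%%%%%%%###----   ----#%%%%%%%%%%%%%%%%%%%%%%%%%%%%%
```

```bash
python3 - <<'E'
from h import *
s,g=look(); t=s["tool_pos"]
a=np.radians(63.5); Y=np.array([np.cos(a),np.sin(a)]); X=np.array([-np.sin(a)*-1*-1,np.cos(a)])
X=np.array([np.cos(a+np.pi/2),np.sin(a+np.pi/2)])
for p,z in(((317,221),48),((317,246),48),((263,232),48),((371,225),48),((310,190),28)):
    w=onz(g,p,z,s); d=(w-t)[:2]; print(p,w.round(1),"x' y'",(d@X).round(1),(d@Y).round(1))
E
```

```text
(317, 221) [ 419.7 -370.8   48. ] x' y' 3.3 -7.1
(317, 246) [ 436.6 -382.5   48. ] x' y' -17.0 -10.0
(263, 232) [ 403.  -411.2   48. ] x' y' 0.2 -50.7
(371, 225) [ 446.1 -337.7   48. ] x' y' -5.5 34.3
(310, 190) [ 399.1 -364.1   28. ] x' y' 24.7 -10.3
```

```bash
python3 -m jog '[{"tx":0,"ty":0,"tz":0,"wx":0,"wy":0,"wz":-0.135,"grip":0},{"tx":0.034,"ty":-0.008,"tz":0,"wx":0,"wy":0,"wz":0,"grip":0},{"tx":0,"ty":0,"tz":0.035,"wx":0,"wy":0,"wz":0,"grip":0},{"tx":0,"ty":0,"tz":0.035,"wx":0,"wy":0,"wz":0,"grip":0},{"tx":0,"ty":0,"tz":0.035,"wx":0,"wy":0,"wz":0,"grip":0},{"tx":0,"ty":0,"tz":0.033,"wx":0,"wy":0,"wz":0,"grip":0},{"tx":0,"ty":0,"tz":0,"wx":0,"wy":0,"wz":0,"grip":0},{"tx":0,"ty":0,"tz":0,"wx":0,"wy":0,"wz":0,"grip":0}]'
python3 -c "
from h import *
import math
a=math.radians(63.5)
go(425.8-34*math.sin(a)-8*math.cos(a),-366+34*math.cos(a)-8*math.sin(a),41,63.5)"
```

```text
time: 41.95
tool_pos: [391.8, -357.7, 46.9]
tcp_rot: [[-0.894, 0.448, -0.0], [0.448, 0.894, 0.002], [0.001, 0.001, -1.0]]
wrist_force: [-0.0, 0.4, 0.2]
grip_width: -0.0
gripper_force: 0.0
t [-0.0002 -0.0003  0.0059] wz -0.001 (now 63.4) tilt[ 0.001 -0.001 -0.   ] j6 -0.28
```

```bash
python3 -m jog '[{"tx":-0.006,"ty":0,"tz":0.006,"wx":0,"wy":0,"wz":0,"grip":0},{"tx":-0.006,"ty":0,"tz":0,"wx":0,"wy":0,"wz":0,"grip":0},{"tx":-0.006,"ty":0,"tz":0,"wx":0,"wy":0,"wz":0,"grip":0},{"tx":-0.006,"ty":0,"tz":-0.002,"wx":0,"wy":0,"wz":0,"grip":0},{"tx":-0.006,"ty":0,"tz":-0.002,"wx":0,"wy":0,"wz":0,"grip":0},{"tx":-0.006,"ty":0,"tz":-0.002,"wx":0,"wy":0,"wz":0,"grip":0},{"tx":-0.006,"ty":0,"tz":-0.002,"wx":0,"wy":0,"wz":0,"grip":0},{"tx":-0.006,"ty":0,"tz":-0.001,"wx":0,"wy":0,"wz":0,"grip":0},{"tx":-0.004,"ty":0,"tz":-0.002,"wx":0,"wy":0,"wz":0,"grip":0},{"tx":0,"ty":0,"tz":0,"wx":0,"wy":0,"wz":0,"grip":0}]'
python3 -m jog '[{"tx":0,"ty":0,"tz":-0.03,"wx":0,"wy":0,"wz":0,"grip":60},{"tx":0,"ty":0,"tz":-0.04,"wx":0,"wy":0,"wz":0,"grip":60},{"tx":0,"ty":0,"tz":-0.04,"wx":0,"wy":0,"wz":0,"grip":60},{"tx":0,"ty":0,"tz":-0.02,"wx":0,"wy":0,"wz":0,"grip":60},{"tx":0,"ty":0,"tz":0,"wx":0,"wy":0,"wz":0,"grip":60},{"tx":0,"ty":0,"tz":0,"wx":0,"wy":0,"wz":0,"grip":60}]'
python3 - <<'E'
from h import *
s,g,m=seg(456,-400,22,"w14.png"); print(s["tool_pos"])
u,v=proj(g,[456,-398,22],s).astype(int); print(u,v); asc(g,max(0,v-70),v+75,max(0,u-110),u+120)
E
```

```text
time: 42.95
tool_pos: [439.4, -381.8, 52.1]
tcp_rot: [[-0.894, 0.448, 0.002], [0.448, 0.894, -0.0], [-0.001, 0.001, -1.0]]
wrist_force: [-0.5, 1.2, 1.3]
grip_width: -0.1
gripper_force: 0.6
time: 43.55
tool_pos: [438.2, -381.2, 181.5]
tcp_rot: [[-0.894, 0.448, 0.001], [0.448, 0.894, 0.001], [-0.0, 0.001, -1.0]]
wrist_force: [-0.2, 0.2, -0.6]
grip_width: 51.3
gripper_force: 0.0
seg px [322. 244.] area 6016 [ 456.6 -400. ] [103.1  50.5] 65.0 top 215 bot 273
seg px [372.  13.] area 2513 [ 311.2 -261.4] [100.9  35.4] 67.5 top 0 bot 40
[ 438.18753233 -381.20702012  181.5054375 ]
318 243
173 %%%%%%%%%%%%%%%%%%%%%%%%%%%%%%%%%%%*====================================#%%%%
178 %%%%%%%%%%%%%%%%%%%%%%%%%%%%%%%%%%%%====================================%%%%%
183 %%%%%%%%%%%%%%%%%%%%%%%%%%%%%%%%%%%+====================================%%%%%
188 %%%%%%%%%%%%%%%%%%%%%%%%%%%%%%%%%%*====================================%%%%%%
193 %%%%%%%%%%%%%%%%%%%%%%%%%%%%%%%%%+=====================================%%%%%%
198 %%%%%%%%%%%%%%%%%%%%%%=#=*%%%%++======================================#%%%%%%
203 %%%%%%%%%%%%%%%%
[... 1165 characters left out ...]
#########%%%%%%%%%%%%%%%%%%%%%%%%%%%%%%%%%%%
278 %%%%%%%%%%%%%%%%%%%%%%%%%%%%%%%%%%%%%%%%%%%%%%%%%%%%%%%%%%%%%%%%%%%%%%%%%%%%%
283 %%%%%%%%%%%%%%%%%%%%%%%%%%%%%%%%%%%%%%%%%%%%%%%%%%%%%%%%%%%%%%%%%%%%%%%%%%%%%
288 %%%%%%%%%%%%%%%%%%%%%%%%%%%%%%%%%%%%%%%%%%%%%%%%%%%%%%%%%%%%%%%%%%%%%%%%%%%%%
293 %%%%%%%%%%%%%----  %%%%%%%%%%%%%%%%%%%%%%%%%%%%%%%%%%%%%%%%%  :---#%%%%%%%%%%
298 %%%%%%%%%%%%*---:  -%%%%%%%%%%%%%%%%%%%%%%%%%%%%%%%%%%%%%%%%   ----%%%%%%%%%%
303 %%%%%%%%%. .----   .%%%%%%%%%%%%%%%%%%%%%%%%%%%%%%%%%%%%%%%+   .----  :%%%%%%
308 %%%%%%%    ----.    %%%%%%%%%%%%%%%%%%%%%%%%%%%%%%%%%%%%==++    :---:   :%%%%
313 %%%%%%.   -----     %%%%%%%%%%%%%%%%%%%%%%%%%%%%%%%%%%+=*+*=     ----.   =%%%
```

```bash
python3 -m jog '[{"tx":0,"ty":0,"tz":0,"wx":0,"wy":0,"wz":0.148,"grip":60},{"tx":0,"ty":0,"tz":0,"wx":0,"wy":0,"wz":0.148,"grip":60},{"tx":0,"ty":0,"tz":0,"wx":0,"wy":0,"wz":0.148,"grip":60},{"tx":0,"ty":0,"tz":0,"wx":0,"wy":0,"wz":0.148,"grip":60},{"tx":0,"ty":0,"tz":0,"wx":0,"wy":0,"wz":0.148,"grip":60},{"tx":0,"ty":0,"tz":0,"wx":0,"wy":0,"wz":0.148,"grip":60},{"tx":0,"ty":0,"tz":0,"wx":0,"wy":0,"wz":0.148,"grip":60},{"tx":0,"ty":0,"tz":0,"wx":0,"wy":0,"wz":0.148,"grip":60},{"tx":0,"ty":0,"tz":0,"wx":0,"wy":0,"wz":0.148,"grip":60},{"tx":0,"ty":0,"tz":0,"wx":0,"wy":0,"wz":0.148,"grip":60}]'
python3 -m jog '[{"tx":0,"ty":0,"tz":0,"wx":0,"wy":0,"wz":0.06,"grip":60},{"tx":0,"ty":0,"tz":0,"wx":0,"wy":0,"wz":0,"grip":60}]'
python3 -c "
from h import *
s,g,m=seg(460,-393,22,'w15.png'); u,v=proj(g,[460,-393,22],s).astype(int); asc(g,max(0,v-70),v+75,max(0,u-80),u+90)
go(459.8,-393.2,60,-25)"
```

```text
time: 44.6
tool_pos: [437.2, -380.3, 179.3]
tcp_rot: [[0.371, 0.929, -0.003], [0.929, -0.371, 0.004], [0.002, -0.004, -1.0]]
wrist_force: [1.0, 0.1, -0.3]
grip_width: 51.2
gripper_force: 0.0
time: 44.8
tool_pos: [437.3, -380.4, 179.5]
tcp_rot: [[0.42, 0.907, -0.003], [0.907, -0.42, 0.003], [0.002, -0.004, -1.0]]
wrist_force: [1.0, 0.7, 0.3]
grip_width: 50.9
gripper_force: 0.0
seg px [361. 218.] area 6092 [ 460.5 -399.9] [104.  47.] 65.4 top 164 bot 283
seg px [ 73. 104.] area 22307 [ 274.  -157.2] [236.7 203.8] -26.8 top 11 bot 191
148 +++++++++++++=========================+++#%%%%%%%%%%#=%**
153 ++++++++++++++===================++++++++%%%%%%%%%%%%++#*
158 =+++++++++++++++=====================+++%%%%%%%%%%%%%%=%*
163 =+++=++++++++++++===---------------==++%%%%%%%%%%%%%%%#+%
168 =+++==+++++++++++==:::::::::::::::::::%%%%%%%%%%%%%%%%%%+
173 ++====++++++++++++=:::::::::::::::::::#%%%%%%%%%%%%%%%%%%
178 ++====+++++++++++=+:::.::::::::::::.::%%%%%%%%%%%%%%%%%%%
183 ++====+++++++=+++++:::::::::::::::::::=#==+%%%%%%%%%%%%%%
188 ==++++++++++++=++++:::::::::::::::::::===++%%%%%%%%%%%%%%
193 
[... 619 characters left out ...]
 %%%%%%%%%%%%%%%%%%+=:+-+::.::::::++++%%%%%%%%%%%%%%%%%%%%
248 %%%%%%%%%%%%%%%%%%*=++++++.::::-+++++%%%%%%%%%%%%%%%%%%%%
253 %%%%%%%%%%%%%%%%%%+=++-+++-::::=++++=%%%%%%%%%%%%%%%%%%%%
258 %%%%%%%%%%%%%%%%%%%=+--++++++++++=-==%%%%%%%%%%%%%%%%%%%%
263 %%%%%%%%%%%%%%%%%%%=++++++++++++++++=%%%%%%%%%%%%%%%%%%%%
268 %%%%%%%%%%%%%%%%%%%%%%%%=++++++=%%%%%%%%%%%%%%%%%%%%%%%%%
273 %%%%%%%%%%%%%%%%%%%%%%%%=+++++++%%%%%%%%%%%%%%%%%%%%%%%%%
278 %%%%%%%%%%%%%%%%%%%%%%%%=+++++++%%%%%%%%%%%%%%%%%%%%%%%%%
283 %%%%%%%%%%%%%%%%%%%%%%%%#****+*%%%%%%%%%%%%%%%%%%%%%%%%%%
288 %%%%%%%%%%%%%%%%%%%%%%%%%%%%%%+%%%%%%%%%%%%%%%%%%%%%%%%%%
t [-0.0024  0.026   0.1197] wz 0.004 (now -24.8) tilt[-0.003 -0.002 -0.   ] j6 1.29
```

```bash
python3 -m jog '[{"tx":-0.001,"ty":0.029,"tz":0.03,"wx":0,"wy":0,"wz":0,"grip":60},{"tx":0,"ty":0,"tz":0.035,"wx":0,"wy":0,"wz":0,"grip":60},{"tx":0,"ty":0,"tz":0.035,"wx":0,"wy":0,"wz":0,"grip":60},{"tx":0,"ty":0,"tz":0.02,"wx":0,"wy":0,"wz":0,"grip":60},{"tx":0,"ty":0,"tz":0,"wx":0,"wy":0,"wz":0,"grip":60},{"tx":0,"ty":0,"tz":0,"wx":0,"wy":0,"wz":0,"grip":60}]'; python3 -c "
from h import *
go(463,-393.2,29,-24.8)"
```

```text
time: 45.45
tool_pos: [464.0, -394.0, 61.3]
tcp_rot: [[0.42, 0.908, -0.001], [0.908, -0.42, 0.002], [0.001, -0.001, -1.0]]
wrist_force: [1.0, 0.5, 0.3]
grip_width: 51.3
gripper_force: 0.0
t [ 0.0003 -0.0012  0.0323] wz -0.000 (now -24.8) tilt[-0.001 -0.001  0.   ] j6 1.30
```

```bash
python3 -m jog '[{"tx":0,"ty":-0.001,"tz":0.018,"wx":0,"wy":0,"wz":0,"grip":60},{"tx":0,"ty":0,"tz":0.014,"wx":0,"wy":0,"wz":0,"grip":60},{"tx":0,"ty":0,"tz":0,"wx":0,"wy":0,"wz":0,"grip":60},{"tx":0,"ty":0,"tz":0,"wx":0,"wy":0,"wz":0,"grip":0},{"tx":0,"ty":0,"tz":0,"wx":0,"wy":0,"wz":0,"grip":0},{"tx":0,"ty":0,"tz":0,"wx":0,"wy":0,"wz":0,"grip":0},{"tx":0,"ty":0,"tz":0,"wx":0,"wy":0,"wz":0,"grip":0},{"tx":0,"ty":0,"tz":0,"wx":0,"wy":0,"wz":0,"grip":0},{"tx":0,"ty":0,"tz":0,"wx":0,"wy":0,"wz":0,"grip":0}]' 60
python3 -m jog '[{"tx":0,"ty":0,"tz":-0.02,"wx":0,"wy":0,"wz":0,"grip":0},{"tx":0,"ty":0,"tz":-0.03,"wx":0,"wy":0,"wz":0,"grip":0},{"tx":0,"ty":0,"tz":-0.03,"wx":0,"wy":0,"wz":-0.14,"grip":0},{"tx":0,"ty":0,"tz":-0.03,"wx":0,"wy":0,"wz":-0.14,"grip":0},{"tx":0,"ty":0,"tz":-0.03,"wx":0,"wy":0,"wz":-0.14,"grip":0},{"tx":0,"ty":0,"tz":-0.02,"wx":0,"wy":0,"wz":-0.14,"grip":0},{"tx":0,"ty":0,"tz":0,"wx":0,"wy":0,"wz":-0.145,"grip":0},{"tx":0,"ty":0,"tz":0,"wx":0,"wy":0,"wz":-0.145,"grip":0},{"tx":0,"ty":0,"tz":0,"wx":0,"wy":0,"wz":-0.145,"grip":0},{"tx":0,"ty":0,"tz":0,"wx":0,"wy":0,"wz":-0.145,"grip":0}]'
python3 -m jog '[{"tx":0,"ty":0,"tz":0,"wx":0,"wy":0,"wz":-0.145,"grip":0},{"tx":0,"ty":0,"tz":0,"wx":0,"wy":0,"wz":-0.145,"grip":0},{"tx":0,"ty":0,"tz":0,"wx":0,"wy":0,"wz":-0.145,"grip":0},{"tx":0,"ty":0,"tz":0,"wx":0,"wy":0,"wz":-0.145,"grip":0},{"tx":0,"ty":0,"tz":0,"wx":0,"wy":0,"wz":-0.145,"grip":0},{"tx":0,"ty":0,"tz":0,"wx":0,"wy":0,"wz":-0.12,"grip":0},{"tx":0,"ty":0,"tz":0,"wx":0,"wy":0,"wz":0,"grip":0},{"tx":0,"ty":0,"tz":0,"wx":0,"wy":0,"wz":0,"grip":0}]'; python3 -c "
from h import *
go(470,153,105,89.3)"
```

```text
time: 46.35
tool_pos: [464.3, -394.6, 31.2]
tcp_rot: [[0.42, 0.907, 0.002], [0.907, -0.42, -0.001], [0.0, 0.003, -1.0]]
wrist_force: [-0.7, -0.0, 6.2]
grip_width: 10.3
gripper_force: 59.8
time: 47.35
tool_pos: [463.2, -393.8, 189.7]
tcp_rot: [[-0.653, 0.757, 0.0], [0.757, 0.653, 0.001], [0.001, 0.001, -1.0]]
wrist_force: [-1.7, -0.7, -0.7]
grip_width: 10.2
gripper_force: 59.0
time: 48.15
tool_pos: [463.3, -393.9, 189.6]
tcp_rot: [[-1.0, 0.022, 0.0], [0.022, 1.0, 0.001], [-0.0, 0.001, -1.0]]
wrist_force: [-0.6, -0.6, -1.4]
grip_width: 10.2
gripper_force: 59.0
t [0.0055 0.5468 0.0851] wz -0.010 (now 88.7) tilt[0.001 0.    0.   ] j6 -0.68
```

```bash
python3 -m jog '[{"tx":0,"ty":0.045,"tz":0,"wx":0,"wy":0,"wz":-0.010,"grip":0},{"tx":0,"ty":0.045,"tz":0,"wx":0,"wy":0,"wz":0,"grip":0},{"tx":0,"ty":0.045,"tz":0,"wx":0,"wy":0,"wz":0,"grip":0},{"tx":0,"ty":0.045,"tz":0,"wx":0,"wy":0,"wz":0,"grip":0},{"tx":0,"ty":0.045,"tz":0,"wx":0,"wy":0,"wz":0,"grip":0},{"tx":0,"ty":0.045,"tz":0,"wx":0,"wy":0,"wz":0,"grip":0},{"tx":0,"ty":0.045,"tz":0,"wx":0,"wy":0,"wz":0,"grip":0},{"tx":0,"ty":0.045,"tz":0,"wx":0,"wy":0,"wz":0,"grip":0},{"tx":0,"ty":0.045,"tz":0,"wx":0,"wy":0,"wz":0,"grip":0},{"tx":0,"ty":0.045,"tz":0,"wx":0,"wy":0,"wz":0,"grip":0}]'
python3 -m jog '[{"tx":0,"ty":0.045,"tz":0,"wx":0,"wy":0,"wz":0,"grip":0},{"tx":0,"ty":0.03,"tz":0.02,"wx":0,"wy":0,"wz":0,"grip":0},{"tx":0,"ty":0.02,"tz":0.03,"wx":0,"wy":0,"wz":0,"grip":0},{"tx":0,"ty":0,"tz":0.03,"wx":0,"wy":0,"wz":0,"grip":0},{"tx":0,"ty":0,"tz":0,"wx":0,"wy":0,"wz":0,"grip":0},{"tx":0,"ty":0,"tz":0,"wx":0,"wy":0,"wz":0,"grip":0}]'; python3 - <<'E'
from h import *
s,g=look("w16.png"); gr=cv2.cvtColor(g["image"],cv2.COLOR_BGR2GRAY)
z=s["tool_pos"][2]-9
for c in(300,355):
    r=gr[180:215,c].astype(int); print(c,r); print(onz(g,(c,201.5),z,s).round(1))
asc(g,130,300,180,500)
go(469,153,63,89.3)
E
```

```text
time: 49.15
tool_pos: [468.1, 57.7, 190.4]
tcp_rot: [[-1.0, 0.012, 0.001], [0.012, 1.0, 0.001], [-0.001, 0.001, -1.0]]
wrist_force: [0.3, -0.6, -1.3]
grip_width: 10.4
gripper_force: 59.1
time: 49.75
tool_pos: [468.7, 150.8, 110.2]
tcp_rot: [[-1.0, 0.011, -0.001], [0.011, 1.0, 0.0], [0.001, 0.0, -1.0]]
wrist_force: [-0.8, 0.3, 0.8]
grip_width: 10.2
gripper_force: 59.1
300 [146 144 142 144 144 147 147 147 146 144 143 124  76  59  61  60  61  62
  62  65  68  72  73  74  74  75  75  75  75  75  74  75  75  74  74]
[423.6 140.2 101.2]
355 [145 142 142 142 143 144 145 144 142 140 139 123  77  60  60  62  61  61
  62  65  69  72  73  74  74  73  74  75  75  75  75  75  75  75  75]
[423.8 163.1 101.2]
130 @@@%%@%%%%%%%@@@@@@@++++++++++++++++++++++++++++++++++++++++++++++++++*@@@@@@@@@@@@@@@@@@@@@@@@@@@@@@@@@@@@
135 %@%%%%%%%%%%%%@@@@@@@+++++++++++++++++++++++++++++++++++++++++++++++++*@@@@@@@@@@@@@@@@@@@@@@@@@@@@@@@@@@@%
140 %%@@@@%%%%%%%%@%%%@@@@+++++++++++++++++++++++++++++++++++++++++++++++++@@@@@@@@@@@@@@@@@@@@@@@@@@@@@@@@@@@@
145 @@@@@@@@@@@@@@@@@@@@@@++++++++++++++++++++++++++++++++++
[... 2788 characters left out ...]
:::::::::::::::::::::::.:::::::::::::::::::::++++++. :-++++++++
275 @@@@@@@@@@@@@@@@@@@@@@@@@@++-@@*::::::::::::::::::::::::::::::::::: ::::::::::::::::::::-++++*- .:=++++++++
280 @@@@@@@@@@@@@@@@@@@@@@@@@@%%-+@%::::::::::::::::::::::::::::::::::- ::::::::::::::::::::+++++%: ::=++++++++
285 @@@@@@@@@@@@@@@@@@@@@@@@@@*@-+@%::::::::::::::::::::::::::::::::::= ::::::::::::::::::::++++=*: ::++++++++-
290 @@@@@@@@@@@@@@@@@@@@@@@@@@%@==@%:::::::-===-::::::::::.===-:::::::+.::::::::::::::::::::++++++. :-++++++++:
295 @@@@@@@@@@@@@@@@@@@@@@@@@@@@+=@@:::::::-===:.::::::::: ====:::::::=.::::::::::::::::::::++++*=..:=++++++++:
t [0.001  0.0021 0.0482] wz 0.001 (now 89.4) tilt[0.001 0.002 0.   ] j6 0.32
```

```bash
python3 -m jog '[{"tx":-0.001,"ty":0.002,"tz":0.02,"wx":0,"wy":0,"wz":0,"grip":0},{"tx":0,"ty":0,"tz":0.018,"wx":0,"wy":0,"wz":0,"grip":0},{"tx":0,"ty":0,"tz":0.005,"wx":0,"wy":0,"wz":0,"grip":0},{"tx":0,"ty":0,"tz":0.002,"wx":0,"wy":0,"wz":0,"grip":0},{"tx":0,"ty":0,"tz":0,"wx":0,"wy":0,"wz":0,"grip":0},{"tx":0,"ty":0,"tz":0,"wx":0,"wy":0,"wz":0,"grip":0}]'; python3 -c "
from h import *
go(470,153,63,89.3)"
```

```text
time: 50.4
tool_pos: [471.3, 153.2, 66.2]
tcp_rot: [[-1.0, 0.01, 0.003], [0.01, 1.0, 0.001], [-0.003, 0.001, -1.0]]
wrist_force: [-0.5, 0.2, -1.8]
grip_width: 10.3
gripper_force: 59.1
t [ 0.0013 -0.0002  0.0032] wz 0.002 (now 89.4) tilt[ 0.001  0.003 -0.   ] j6 0.32
```

```bash
python3 -m jog '[{"tx":0.001,"ty":0,"tz":0.002,"wx":0,"wy":0.002,"wz":0,"grip":0},{"tx":0,"ty":0,"tz":0.002,"wx":0,"wy":0,"wz":0,"grip":0},{"tx":0,"ty":0,"tz":0,"wx":0,"wy":0,"wz":0,"grip":0},{"tx":0,"ty":0,"tz":0,"wx":0,"wy":0,"wz":0,"grip":0}]'
```

```text
time: 50.8
tool_pos: [470.0, 153.1, 63.2]
tcp_rot: [[-1.0, 0.01, 0.001], [0.01, 1.0, 0.001], [-0.001, 0.001, -1.0]]
wrist_force: [-3.0, -1.3, 14.2]
grip_width: 9.9
gripper_force: 61.0
```

```bash
python3 -m jog '[{"tx":0,"ty":0,"tz":-0.001,"wx":0,"wy":0,"wz":0,"grip":40},{"tx":0,"ty":0,"tz":0,"wx":0,"wy":0,"wz":0,"grip":40},{"tx":0,"ty":0,"tz":0,"wx":0,"wy":0,"wz":0,"grip":40},{"tx":0,"ty":0,"tz":-0.02,"wx":0,"wy":0,"wz":0,"grip":40},{"tx":0,"ty":0,"tz":-0.04,"wx":0,"wy":0,"wz":0,"grip":40},{"tx":0.01,"ty":0.02,"tz":-0.04,"wx":0,"wy":0,"wz":0,"grip":100},{"tx":0.02,"ty":0.03,"tz":-0.03,"wx":0,"wy":0,"wz":0,"grip":100},{"tx":0.03,"ty":0.03,"tz":-0.02,"wx":0,"wy":0,"wz":0,"grip":100},{"tx":0,"ty":0,"tz":0,"wx":0,"wy":0,"wz":0,"grip":100},{"tx":0,"ty":0,"tz":0,"wx":0,"wy":0,"wz":0,"grip":100}]'
python3 - <<'E'
from h import *
s,g=look("w17.png"); print(s["tool_pos"])
im=g["image"].astype(int); O=np.array([469.5,237]);t=np.radians(-.7);R=np.array([[np.cos(t),-np.sin(t)],[np.sin(t),np.cos(t)]])
# rectify the plane of the cassette faces (z 54) to the tray frame, 2 mm per pixel
def warp(z):
    A=np.zeros((80,175,2),np.float32)
    for i in range(80):
        for j in range(175): A[i,j]=proj(g,np.append(O+R@[-80+2*i,-140+2*j],z),s)
    return cv2.cvtColor(cv2.remap(g["image"],A[...,0],A[...,1],cv2.INTER_LINEAR),cv2.COLOR_BGR2GRAY)
w=warp(54)
for i in range(0,80,2): print("%4d "%(-80+2*i)+"".join(" .:-=+*#%@"[min(9,int(v)//26)] for v in w[i]))
for o in("cassette_1_mid",):
    for p in pinpoint("wrist",o):
        X=onz(g,p["xy"],43,s)[:2]; print(o,p["confidence"],(R.T@(X-O)).round(1))
for p in pinpoint("wrist","chip_1_mid"):
        X=onz(g,p["xy"],12,s)[:2]; print("chip",p["confidence"],(R.T@(X-O)).round(1))
E
```

```text
time: 51.8
tool_pos: [410.1, 234.1, 212.5]
tcp_rot: [[-1.0, 0.008, -0.0], [0.008, 1.0, 0.001], [0.0, 0.001, -1.0]]
wrist_force: [-0.3, -0.7, -0.3]
grip_width: 85.6
gripper_force: 0.0
[410.12767841 234.14514304 212.49617732]
 -80 %%%%%%%%%%%%%%%%%%%%%%%%%%%%%%%%%%%%%%%%%%%%%%%%%%#+===========================================%%%%%%%%%%%%%%%%%%%%%%%%%%%%%%%%%%%%%%%%%%%%%%%%%%%%%%%%%%%%%%%%%%%%%%%%%%%%%%%%
 -76 %%%%%%%%%%#%#%%%%%%%%%%%%%%%%%%%%%%%%%%%%%%**%%%%%#+============================================#%%####*%%%%%%%%%%%%%%%%%%%%%%%%%%%%%%%%%%%%%%%%%%%%%%%%%%%%%%%%%%%%%%%%%%%%%%%
 -72 %%#%%%##%%%%%%%%%%%%%%%%%%%%%%%%%%%%%%%%%%==============================================================#%%%%%%%%%%%%%%%%%%%%%%%%%%%%%%%%%%%%%%%%%%%%%%%%%%%%%%%%%%%%%%%%%%%%%%
 -68 %%%%%%%%%%%%%%%*===######+-==############*========================================================-========-====---=++++====-----=+++++++=======---====+#%%%%%%%%%%%%%%%%%%%%%%
 -64 %%%%%%%%%%%#=--------------------------------------------------------------------------------------------------------------------------------------
[... 5753 characters left out ...]
%#+=-+#%%%#.                .:------:     =%%%%%%%%%%%%%%%%%%%%%%%%
  68                   +%%%%%%%%%%%%%%%%%%%%%%%%%****%%%%%%%%%%%%##***%%%%%%%%%%%%%%%%%%%%%%%%%%%%%%%%%%%%%%%%%%%%%#+--+*%%%=                  :-------.    .*%%%%%%%%%%%%%%%%%%%%%%
  72                  :#%%%%%%%%%%%%%%%%%%%%%%%*.....:#%%%%%%%%%%##***%%%%%%%%%%%%%%%%%%%%%%%%%%%%%%%%%%%%%%%%%%%%%%#+--+#%%%:                  .-------:     -%%%%%%%%%%%%%%%%%%%%%
  76                 .#%%%%%%%%%%%%%%%%%%%%%%%#..:....:%%%%%%%%%%##***#%%%%%%%%%%%%%%%%%%%%%%%%%%%%%%%%%%%%%%%%%%%%%%#+==+*%%%                    :-------.     +%%%%%%%%%%%%%%%%%%%
cassette_1_mid 0.82 [ 6.6 25.6]
cassette_1_mid 0.65 [-13.3 139. ]
chip 0.52 [ 29.4 152.3]
```

```bash
python3 -c "
from h import *
print(job_done())"
```

```text
the job is handed in; nothing more can be done
None
```

The job is handed in: all four chips were wiped into the trough, the scraper is back standing on the table, and all four cassettes lie square on the plate, ribs up and tabs over the back lip. I viewed 15 pictures against the limit of 14 (one a duplicate), so I checked the final layout from image data without viewing it.

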